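Shut and bolt the shielded test box

TASK

Shut the hatch of the small aluminium test box, then push the spring-return barrel bolt across, through the staple on the hatch and gently up against its stop, and turn its knob handle down towards the robot's side of the box, into the notch in the rail, so that the bolt stays there when you let go. Do not ram the bolt into the stop or force the handle against the rail (keep it under 20 N), and leave the other things where they lie.

Things in the scene. Friction and masses are not known exactly. Their poses are not given: they have to be found in the camera images.
- test_box: shielded test box of bare aluminium, fixed, 80 (x) x 240 (y) x 60 mm (z); origin at the centre of its underside; long side along y, front = -x side, facing the robot. The -y part of its top (y -120 to 20 mm, z 60) is a fixed deck with the barrel bolt, the +y part (y 20 to 117) the hatch. The bolt's axis is parallel to y at x = -12, z = 72 mm
- rail (a point): on the top edge of the rail of the steel notch plate on the deck, at box (-21.5, -60, 88) mm. The rail (box x -25 to -18 mm, top 16 mm above the bolt's axis) stands in front of the handle and keeps it upright all along its travel, except at its one notch, 11 mm wide along y and open at the top. Axes as the box
- stop_mid (a point): box (-12, -31, 84) mm: the middle of the range of the stop, a strap across the bolt at z 79 to 88 mm that the upright 8 mm stem runs against; it is the notch's far (+y) side. The notch plate is adjustable and its setting not measured: the stop is met at a bolt travel somewhere from 28 to 62 mm. At the stop, and up to 3 mm before it, the stem stands over the notch
- bolt_mount: the bolt's two fixed guide brackets, 21 mm high, on the deck (the rod also sticks out 45 mm past the -y end of the box when drawn back); origin on the deck, directly over the box's origin, axes as the box. It carries bolt and handle. The force of bolt and handle on the box's notch plate and hatch must stay under 20 N; the stop is hard, and a handle pressed down on the rail bears on it with about 3 times the force at the knob
- hatch (a joint): hatch, an 80 x 97 x 6 mm plate hinged on a line along the box's x at y 117, z 60 mm, free edge towards the bolt; rad, 0 = shut (level with the deck), grows as the free edge rises; starts ajar, stays where it is left, about 2 N at the free edge shuts it. A steel staple 23 mm high stands on it at box y 29 to 43, x -25 to 1 mm; the bolt goes through it
- hatch_push (a point): a point on the upper face of the hatch clear of the staple, 72 mm from the hinge line, at box x = +18 mm; place to push
- bolt (a joint): travel of the barrel bolt (10 mm steel rod) along the box's +y, in m; 0 = drawn back (its start), grows as it goes through the staple; a spring pushes it back with 2 N at 0 and about 4 to 7 N at the stop, and it is damped (40 N per m/s)
- bolt_handle (a joint): angle of the handle about the bolt's axis, rad: 0 = upright (start; it does not turn backwards), grows as the knob comes down over the front (-x) of the box; 1.52 = level, fully down. Light friction holds it upright; let go far over, it sinks further by its weight. Beside the rail it tilts only about 0.15
- knob (a point): centre of the black ball knob, 20 mm across, on the handle, 48 mm from the bolt's axis: above it when upright, level with it and 20 mm in front of the box when down; the 8 mm stem runs from it to the axis. Upright, at bolt travel t, it is at box (-12, -80 + t, 120) mm
- bolt_tip (a point): centre of the +y end of the rod; at box y = 18 mm with the bolt drawn back
- block: plain steel gauge block 20 x 30 x 9 mm lying loose on the deck behind the bolt; origin at its underside; leave it alone
- plate_block: plain steel gauge block 35 x 30 x 9 mm lying loose in front of the box; leave it alone
- pin: plain steel pin 14 mm in diameter, 70 mm long, lying loose in front of the box; leave it alone

How it is judged:
By the outcome, as a careful person would: the job done as asked, in the order asked, and still so for the second after the job is handed in, with the robot touching nothing.
It also fails if it takes over 72 s, if anything falls off the work surface, if the arm or the gripper's body presses on something with over 40 N, if the wrist force passes 120 N, or if a joint passes its speed limit or range.

ROBOT

A 7-joint arm with a two-finger parallel gripper is mounted at the origin on a cart in front of the work surface, level with it; the furniture and walls round the work are solid. World frame = base frame: x ahead of the robot, y to its left, z up, the work surface at z = 0. Lengths are in m, angles in rad, forces in N, time in s.
With the tool pointing down it reaches from about 0.4 to 0.85 m from the base axis. Payload 6.9 kg.
Tool frame: the origin (TCP) lies at the very end of the fingers, on their centre line; the grasp point (between the pads) lies 19 mm behind it (bot.grasp_offset is the distance from the TCP to the grasp point, in m); y points along the fingers, z is the direction in which the jaws open and shut, and the axes are right-handed (so a half turn about y gives the same grasp; the last joint's range is limited). The gripper opens to 85 mm and grips with 20 to 120 N. Pads are 22 mm wide; open, the fingers measure 114 mm over their backs; the gripper's body (76 mm by 85 mm) begins 54 mm behind the grasp point. The pads swing forward as they close: fully open they stand 13 mm farther back than shut.
Start: joints at [1.385, 0.507, -0.238, 1.5, 0.126, 1.149, -0.155], TCP at [0.18, -0.599, 0.231] pointing down, gripper open.
Joint ranges: [-3.08, 3.08], [-0.24, 2.05], [-1.43, 1.35], [0, 2.5], [-1.52, 4.66], [0.17, 1.96], [-2.89, 2.89]. Speed limits (rad/s): [2.39, 2.39, 3.14, 3.14, 3.14, 3.14, 3.14].

INTERFACE

Orientations are given as a unit quaternion [w, x, y, z].
In Python, from rig import bot, optics, finder gives the robot as it stands.
- The arm moves only by the tool servo_tool, never from a script. Its argument "steps" is text: rows parted by semicolons, each of 7 numbers parted by spaces: the gripper's target within -1 to 1 (shut at 1, half-way at 0, fully open at -1), then the shift along the world's x, y, z in mm, then the turn, a rotation vector about the world's x, y, z in degrees. In form: jaw x y z wx wy wz; .... A call has 1 to 12 rows; each row shifts and turns the commanded pose from where the row before left it; what a row does not reach is not made up. A row lasts 1/10 s, in which the tool goes at most 50 mm and 8.59 degrees, less where a joint would pass 70% of its speed; a pose out of reach is approached as far as the arm can. A call is refused whole if a number of a shift passes 50 or a number of a turn 8.59, either way. A call with a gripper value outside its range is refused whole. The fingers move at their own pace and stop on an object; the grip force is fixed at half the most. Time passes only in rows, so rows that do not move let the fingers close. It gives the time, the measured TCP pose, the force and the opening at its end, in the units of the state.
- bot.sense(): the state, without advancing time (a new reading comes with each control period).
- optics.grab_frame(name): name is "side" or "top" or "wrist"; returns a dict with "color" (400x640x3 uint8, red, green, blue), "range_z" (400x640 float32, m along the optical axis (not along the pixel's ray), 0 where there is no reading), "fx", "fy", "cx", "cy" (pixels), "extrinsics" (4x4, takes a point from camera to world coordinates). Camera axes: x right, y up, looking along -z (the intrinsics and any distortion apply to the point x, -y, -z); pixel columns grow to the right and rows downward; lengths in m; the calibration is good to about 2 mm. A picture is of the moment at which its call begins.
- bot.sign_off(): hands the job in, once; it reports no verdict.
Trained networks look in a picture, given as the dict that the camera call returned (one of the last four; its "shot" number tells which), for a name from the list of things; names that differ only in an ending like _2 or _b are one class to them, and where a whole thing is asked for, a point or a joint stands for the part that bears it (a point fixed in the world has none). Each returns a list of dicts, best first, with "confidence" (0 to 1); they miss things now and then, are a little off and sometimes report something else, mostly with a low value. They report only what shows in the picture. A call takes as long as a camera call.
- finder.find_in(picture, query): "uv" ([column, row] in pixels, amid what is visible of it).
- finder.cut_out(picture, query): "mask" (400x640 bool, what is visible of it) and "uv" ([column, row] in pixels, amid what is visible of it).
- finder.spot_point(picture, query): "uv" ([column, row] in pixels: a listed point, or the origin of a listed thing).
The state is a dict: "time": time; "q": joint angles; "qd": joint speeds; "joint_efforts": joint torques, N m; "tool_pos": TCP position; "ee_rot": TCP orientation; "wrist_force": force on the tool from outside, world axes, zero at the start; "torque": the same for the moment, N m; "width": finger opening in m.
Only numpy, scipy, OpenCV 4.12 (cv2) and the standard library are available. Lean on these libraries where they do the work, as an engineer would, in place of code of your own. Each camera call takes 0.05 s, during which the arm holds its last target.

## Working session

There is one attempt and no reset: what is moved stays moved. The work goes in short steps, Python scripts to look and compute and a tool call to move; the robot and the scene stay as the last step left them, time stands still between calls to the robot, and variables do not carry over. Pictures are saved under pics/ and viewed, and the job is handed in when it is done.

Besides the shell and the picture viewer there is one more tool, called after "Request:" by a JSON object that holds its "api" and its "payload". servo_tool: Moves the arm, as the interface text tells. Its arguments: {"type":"object","properties":{"steps":{"type":"string"}},"required":["steps"]}

```bash
ls; mkdir -p pics; cat > h.py <<'E'
from rig import bot, optics, finder
import numpy as np, cv2
from scipy.spatial.transform import Rotation as R
def save(p,name):
    cv2.imwrite(f'pics/{name}.png', p['color'][:,:,::-1])
def ray(p,uv):
    d=np.array([(uv[0]-p['cx'])/p['fx'], -(uv[1]-p['cy'])/p['fy'], -1.0])
    E=p['extrinsics']; return E[:3,3], E[:3,:3]@d
def pt(p,uv,r=2):
    u,v=int(round(uv[0])),int(round(uv[1]))
    z=p['range_z'][max(0,v-r):v+r+1,max(0,u-r):u+r+1]; z=z[z>0]
    if len(z)==0: return None
    o,d=ray(p,uv); return o+d*np.median(z)
def atz(p,uv,z):
    o,d=ray(p,uv); return o+d*(z-o[2])/d[2]
def proj(p,X):
    E=p['extrinsics']; c=E[:3,:3].T@(np.array(X)-E[:3,3])
    return np.array([p['cx']+p['fx']*c[0]/-c[2], p['cy']-p['fy']*c[1]/-c[2]])
E
python3 - <<'E'
from h import *
np.set_printoptions(precision=4,suppress=True)
print(bot.sense(), bot.grasp_offset)
for n in ['side','top']:
    p=optics.grab_frame(n); save(p,n+'0'); print(n,[p[k] for k in('fx','fy','cx','cy')],[k for k in p]); print(p['extrinsics'])
    for q in ['test_box','rail','stop_mid','bolt_mount','hatch','hatch_push','knob','bolt_tip','block','plate_block','pin']:
        r=finder.spot_point(p,q)[:2]
        print(q,[(np.round(a['uv'],1),round(a['confidence'],2),pt(p,a['uv'])) for a in r])
E
```

```text
pics
{'time': 0.0, 'q': array([ 1.3845,  0.5084, -0.2375,  1.5012,  0.1257,  1.1489, -0.1548]), 'qd': array([-0.001 , -0.0005, -0.0008, -0.001 ,  0.0001,  0.0017, -0.0004]), 'joint_efforts': array([  0.0003, -62.0613,  -2.1863, -24.9651,   0.0128,   0.0121,
         0.    ]), 'tool_pos': array([ 0.1796, -0.5981,  0.2304]), 'ee_rot': array([ 0.1027, -0.1029,  0.7002, -0.699 ]), 'wrist_force': array([0.1143, 0.4034, 0.0501]), 'torque': array([-0.0004, -0.0319,  0.0301]), 'width': 0.08520475844906869} 0.0187
side [476.3607264440306, 476.3607264440306, 321.0534753289817, 198.43729061386549] ['color', 'range_z', 'fx', 'fy', 'cx', 'cy', 'extrinsics', 'shot']
[[ 1.     -0.0084 -0.0019  0.4764]
 [ 0.003   0.5489 -0.8359 -0.6098]
 [ 0.0081  0.8359  0.5489  0.5741]
 [ 0.      0.      0.      1.    ]]
test_box [(array([342.7, 241.9]), 0.96, array([0.516 , 0.0371, 0.0599]))]
rail [(array([330. , 223.7]), 0.57, array([0.4946, 0.0859, 0.0628]))]
stop_mid [(array([338.7, 212. ]), 0.85, array([0.5069, 0.0295, 0.1281]))]
bolt_mount [(array([345.4, 215.4]), 0.84, array([0.521 , 0.0736, 0.0902]))]Traceback (most recent call last):
  File "<stdin>", line 7, in <module>
ValueError: it knows: block, bolt_mount, bolt_tip, hatch_push, knob, pin, plate_block, rail, stop_mid, test_box
```

```bash
python3 - <<'E'
from h import *
np.set_printoptions(precision=4,suppress=True)
for n in ['side','top']:
    p=optics.grab_frame(n); save(p,n+'0'); print(n)
    for q in ['test_box','rail','stop_mid','bolt_mount','hatch_push','knob','bolt_tip','block','plate_block','pin']:
        r=finder.spot_point(p,q)[:2]
        print(q,[(np.round(a['uv'],1),round(a['confidence'],2),pt(p,a['uv'])) for a in r])
print(p['extrinsics'],bot.sense()['time'])
E
```

```text
side
test_box [(array([340.5, 240.7]), 0.64, array([0.5113, 0.023 , 0.0736]))]
rail [(array([330.8, 224.4]), 0.93, array([0.4952, 0.0545, 0.0844]))]
stop_mid [(array([339.3, 218.3]), 0.93, array([0.5079, 0.0229, 0.1202]))]
bolt_mount [(array([343.2, 214.3]), 0.83, array([0.5143, 0.0283, 0.1244])), (array([340.9, 214.7]), 0.44, array([0.5105, 0.0262, 0.1251]))]
hatch_push [(array([352.8, 178.5]), 0.86, array([0.537 , 0.1536, 0.118 ]))]
knob [(array([339.3, 213.5]), 0.62, array([0.5078, 0.0268, 0.127 ]))]
bolt_tip [(array([339.4, 202. ]), 0.55, array([0.517 , 0.2262, 0.0166]))]
block [(array([338.6, 216.7]), 0.62, array([0.5067, 0.0239, 0.1227])), (array([359.8, 234.7]), 0.43, array([0.5458, 0.0482, 0.0673]))]
plate_block [(array([307.5, 223.3]), 0.51, array([0.4514, 0.1617, 0.0076]))]
pin [(array([305.1, 265.8]), 0.63, array([0.4507, 0.0315, 0.0096]))]
top
test_box [(array([301.2, 208. ]), 0.86, array([0.5067, 0.1061, 0.0751])), (array([332.9, 243.1]), 0.63, array([0.4499, 0.0477, 0.0132]))]
rail [(array([332.8, 211.1]), 0.91, array([0.4982, 0.049 , 0.0871]))]
stop_mid [(array([314.3, 204.7]), 0.68, array([0.5126, 0.0822, 0.0754]))]
bolt_mount [(array([296.7, 199. ]), 0.92, array([0.5268, 0.115 , 0.0604]))]
hatch_push [(array([262.4, 183.7]), 0.74, array([0.5462, 0.1742, 0.1015]))]
knob [(array([343.1, 199.2]), 0.67, array([0.5109, 0.0322, 0.1278]))]
bolt_tip [(array([333.6, 247.5]), 0.71, array([0.4418, 0.0464, 0.0095])), (array([288.2, 204.1]), 0.64, array([0.5177, 0.1309, 0.0582]))]
block [(array([323.9, 188.8]), 0.52, array([0.5438, 0.0644, 0.0688]))]
plate_block [(array([266.9, 246.3]), 0.79, array([0.4454, 0.175 , 0.0082]))]
pin [(array([331., 244.]), 0.54, array([0.4481, 0.0514, 0.0133]))]
[[-0.0088  0.9784 -0.2064  0.3349]
 [-1.     -0.0088  0.0009  0.072 ]
 [-0.0009  0.2064  0.9785  0.93  ]
 [ 0.      0.      0.      1.    ]] 1.35
```

View pics/side0.png

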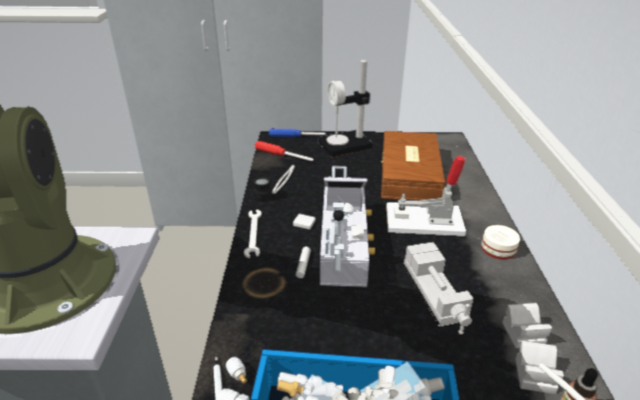

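View pics/top0.png

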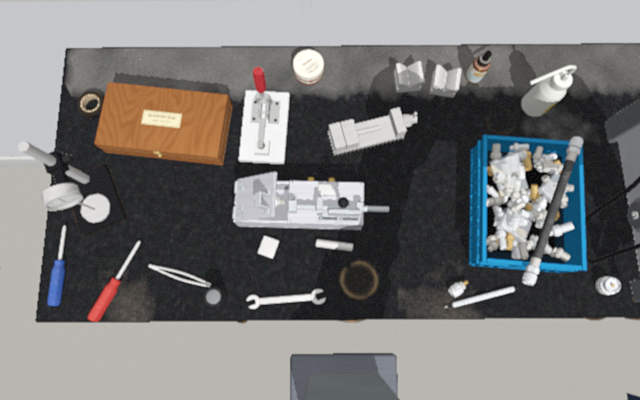

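```bash
python3 - <<'E'
from h import *
np.set_printoptions(precision=4,suppress=True)
p=optics.grab_frame('top'); s=optics.grab_frame('side')
np.savez('f0.npz',tc=p['color'],tz=p['range_z'],sc=s['color'],sz=s['range_z'])
c=cv2.resize(p['color'][160:250,220:400],None,fx=4.4,fy=4.4,interpolation=cv2.INTER_CUBIC); cv2.imwrite('pics/topc.png',c[:,:,::-1])
c=cv2.resize(s['color'][160:300,290:400],None,fx=4.2,fy=4.2,interpolation=cv2.INTER_CUBIC); cv2.imwrite('pics/sidec.png',c[:,:,::-1])
v,u=np.mgrid[0:400,0:640]
z=p['range_z']
P=np.stack([(u-p['cx'])/p['fx']*z,-(v-p['cy'])/p['fy']*z,-z],-1)@p['extrinsics'][:3,:3].T+p['extrinsics'][:3,3]
m=(z>0)&(P[...,2]>0.03)&(P[...,0]>0.44)&(P[...,0]<0.6)&(P[...,1]>-0.06)&(P[...,1]<0.26)
Q=P[m]
for lo,hi in[(0.03,.05),(0.05,0.057),(0.057,0.063),(0.063,0.08),(0.08,0.1),(0.1,0.15)]:
    q=Q[(Q[:,2]>lo)&(Q[:,2]<hi)]; print(lo,hi,len(q),q.min(0),q.max(0))
d=P[m&(P[...,2]>.056)&(P[...,2]<.064)][:,:2].astype(np.float32)
print(cv2.minAreaRect(d))
a=m.astype(np.uint8)
r=finder.cut_out(p,'test_box'); 
for x in r[:2]:
    mm=x['mask']&(P[...,2]>.05)&(z>0); print(x['confidence'],cv2.minAreaRect(P[mm][:,:2].astype(np.float32)))
E
```

```text
0.03 0.05 297 [ 0.4775 -0.0064  0.03  ] [0.5746 0.2308 0.0499]
0.05 0.057 293 [ 0.4779 -0.0087  0.0501] [0.5657 0.2336 0.057 ]
0.057 0.063 2084 [ 0.4786 -0.009   0.057 ] [0.5641 0.2332 0.063 ]
0.063 0.08 1269 [ 0.4805 -0.052   0.063 ] [0.5655 0.2305 0.08  ]
0.08 0.1 790 [ 0.4847 -0.0203  0.08  ] [0.5648 0.2054 0.0998]
0.1 0.15 866 [0.4834 0.0235 0.1001] [0.564  0.1841 0.1334]
((0.5217149257659912, 0.11236951500177383), (0.24146248400211334, 0.08067293465137482), 88.12615966796875)
0.85 ((0.5217303037643433, 0.11166203022003174), (0.24026012420654297, 0.08052697777748108), 87.81552124023438)
0.17 ((0.5435482263565063, 0.060542672872543335), (0.029773438349366188, 0.02243923582136631), 88.4909439086914)
```

View pics/topc.png

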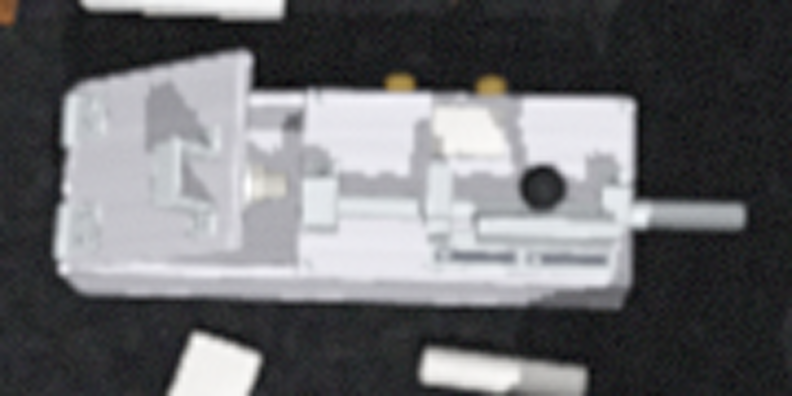

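View pics/sidec.png

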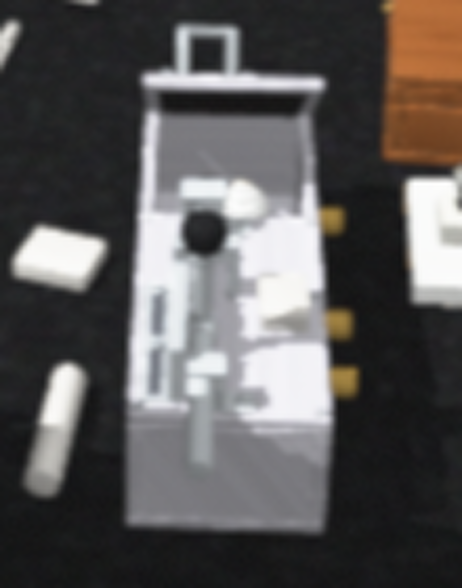

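```bash
cat >> h.py <<'E'
O=np.array([0.5217,0.1120,0.0]); YAW=np.deg2rad(-2.0)
def W(b):
    b=np.array(b)/1000.; c,s=np.cos(YAW),np.sin(YAW)
    return O+np.array([c*b[0]-s*b[1], s*b[0]+c*b[1], b[2]])
def B(w):
    d=np.array(w)-O; c,s=np.cos(YAW),np.sin(YAW)
    return 1000*np.stack([c*d[...,0]+s*d[...,1], -s*d[...,0]+c*d[...,1], d[...,2]],-1)
def cloud(p):
    v,u=np.mgrid[0:400,0:640]; z=p['range_z']
    P=np.stack([(u-p['cx'])/p['fx']*z,-(v-p['cy'])/p['fy']*z,-z],-1)@p['extrinsics'][:3,:3].T+p['extrinsics'][:3,3]
    P[z<=0]=np.nan
    return P
E
python3 - <<'E'
from h import *
np.set_printoptions(precision=1,suppress=True,linewidth=160)
for n,(v0,v1,u0,u1) in {'top':(160,250,220,400),'side':(160,300,290,400)}.items():
    p=optics.grab_frame(n); k=4
    c=cv2.resize(p['color'][v0:v1,u0:u1],None,fx=k,fy=k,interpolation=cv2.INTER_CUBIC)[:,:,::-1].copy()
    def D(b,col):
        uv=(proj(p,W(b))-[u0-.5,v0-.5])*k; cv2.circle(c,tuple(int(round(x)) for x in uv),3,col,-1)
    for x in(-40,40):
        for y in(-120,20,120): D((x,y,60),(0,0,255))
    for x in(-40,40): D((x,-120,0),(0,0,255))
    D((-12,-80,120),(0,255,0)); D((-12,-165,72),(0,255,0)); D((-21.5,-60,88),(255,0,255)); D((-12,-31,88),(255,255,0)); D((-12,18,72),(0,255,0))
    cv2.imwrite(f'pics/{n}_ov.png',c)
    b=B(cloud(p))
    # rail/strap profile
    if n=='top':
        h=(b[...,1]>20)&(b[...,1]<112)&(np.abs(b[...,0]-20)<15)&(b[...,2]>63)
        y,z=b[h][:,1],b[h][:,2]; q=np.polyfit(y,z,1); print('hatch fit',q,np.degrees(np.arctan(-q[0])),y.min(),z.max(), 'z at 117',np.polyval(q,117))
    for (nm,x0,x1) in [('rail',-25,-18),('bolt',-16,-8)]:
        print(n,nm)
        for y in range(-120,24,4):
            m=(b[...,0]>x0)&(b[...,0]<x1)&(b[...,1]>=y)&(b[...,1]<y+4)
            if m.sum(): print(y,m.sum(),'zmax %.0f med %.0f'%(b[m][:,2].max(),np.median(b[m][:,2])),end=' | ')
        print()
E
```

```text
hatch fit [ -0.8 150.6] 37.51127146098371 37.39845757068095 122.68627493661167 z at 117 60.75511628381322
top rail
-120 8 zmax 63 med 60 | -116 7 zmax 89 med 85 | -112 11 zmax 89 med 87 | -108 11 zmax 90 med 88 | -104 12 zmax 90 med 87 | -100 17 zmax 90 med 87 | -96 12 zmax 90 med 87 | -92 13 zmax 91 med 87 | -88 17 zmax 124 med 86 | -84 24 zmax 127 med 88 | -80 17 zmax 127 med 87 | -76 15 zmax 128 med 88 | -72 12 zmax 90 med 86 | -68 15 zmax 90 med 88 | -64 12 zmax 91 med 86 | -60 10 zmax 89 med 86 | -56 8 zmax 72 med 62 | -52 12 zmax 65 med 62 | -48 10 zmax 86 med 63 | -44 13 zmax 91 med 86 | -40 13 zmax 89 med 86 | -36 10 zmax 90 med 78 | -32 8 zmax 62 med 59 | -28 11 zmax 61 med 59 | -24 9 zmax 63 med 60 | -20 8 zmax 62 med 61 | -16 7 zmax 62 med 59 | -12 7 zmax 62 med 60 | -8 7 zmax 62 med 60 | -4 11 zmax 65 med 60 | 0 8 zmax 78 med 62 | 4 13 zmax 83 med 79 | 8 13 zmax 82 med 73 | 12 12 zmax 82 med 69 | 16 5 zmax 60 med 59 | 20 1 zmax 6 med 6 | 
top bolt
-120 10 zmax 84 med 77 | -116 8 zmax 82 med 79 | -112 9 zmax 83 med 80 | -108 12 zmax 82 med 78 | -104 8 zmax 77 med 76 | -100
[... 1011 characters left out ...]
72 6 zmax 87 med 87 | -68 6 zmax 88 med 87 | -64 6 zmax 89 med 88 | -60 4 zmax 88 med 88 | -56 4 zmax 87 med 87 | -48 4 zmax 89 med 86 | -44 11 zmax 88 med 83 | -40 2 zmax 88 med 87 | -36 2 zmax 88 med 87 | 0 6 zmax 78 med 74 | 4 9 zmax 80 med 74 | 8 4 zmax 82 med 81 | 12 2 zmax 60 med 59 | 16 2 zmax 79 med 70 | 
side bolt
-120 56 zmax 81 med 20 | -116 9 zmax 81 med 81 | -112 6 zmax 82 med 80 | -108 6 zmax 81 med 80 | -100 9 zmax 79 med 76 | -96 6 zmax 76 med 75 | -92 26 zmax 128 med 120 | -88 52 zmax 131 med 109 | -84 67 zmax 131 med 94 | -80 5 zmax 129 med 128 | -4 1 zmax 77 med 77 | 0 9 zmax 80 med 77 | 4 10 zmax 81 med 80 | 8 2 zmax 80 med 80 | 12 5 zmax 81 med 79 | 16 2 zmax 79 med 79 |
```

View pics/top_ov.png

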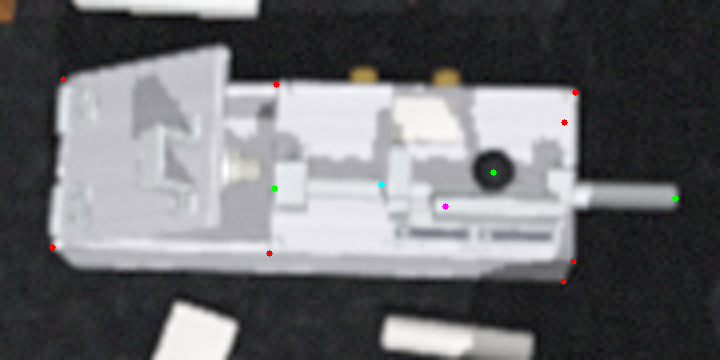

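View pics/side_ov.png

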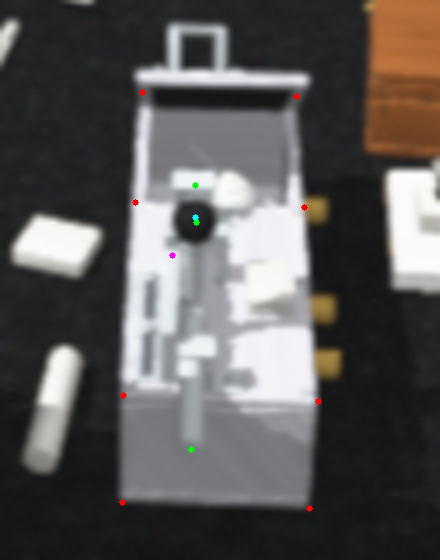

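```bash
python3 - <<'E'
from h import *
np.set_printoptions(precision=4,suppress=True)
s=bot.sense(); q=s['ee_rot']; M=R.from_quat([q[1],q[2],q[3],q[0]]).as_matrix(); print(M)
d=M[:,2]; print('jaw az',np.degrees(np.arctan2(d[1],d[0])))
print(W((18,55,60)),W((18,62,60)),W((-12,-77,101)))
p=optics.grab_frame('top'); b=cloud(p)
m=(b[...,0]>0.3)&(b[...,0]<.75)&(b[...,1]<-0.08)&(b[...,1]>-0.5)
print('bin zmax',np.nanmax(b[m][:,2]))
m=(b[...,0]>0.3)&(b[...,0]<.75)&(b[...,1]>-0.08)&(b[...,1]<0.45); print(np.nanmax(b[m][:,2]))
E
```

```text
[[-0.9577  0.      0.2877]
 [-0.2877 -0.     -0.9577]
 [-0.     -1.      0.    ]]
jaw az -73.28122405257385
[0.5416 0.1663 0.06  ] [0.5419 0.1733 0.06  ] [0.507  0.0355 0.101 ]
bin zmax 0.18093964409893082
0.15319044265283166
```

Request:
{"api": "servo_tool", "payload": {"steps": "1 32 28 10 0 0 -2; 1 32 28 10 0 0 -2; 1 32 28 10 0 0 -2; 1 32 28 10 0 0 -2; 1 32 28 10 0 0 -2; 1 32 28 0 0 0 -2; 1 32 28 0 0 0 -2; 1 32 28 0 0 0 -2; 1 32 28 0 0 0 -2; 1 32 28 0 0 0 -0.7"}}

```text
time: 2.65
tool_pos: [0.5009, -0.3173, 0.2815]
ee_rot: [0.013, -0.013, -0.707, 0.707]
wrist_force: [-0.1, -0.4, 0.1]
width: -0.0002
```

Request:
{"api": "servo_tool", "payload": {"steps": "1 4 45 0 0 0 0; 1 4 45 0 0 0 0; 1 4 45 0 0 0 0; 1 4 45 0 0 0 0; 1 4 45 0 0 0 0; 1 4 45 0 0 0 0; 1 4 45 0 0 0 0; 1 4 45 0 0 0 0; 1 4 45 -30 0 0 0; 1 4 45 -30 0 0 0; 1 0 40 -30 0 0 0; 1 0 0 -30 0 0 0"}}

```text
time: 3.85
tool_pos: [0.5382, 0.1721, 0.1653]
ee_rot: [-0.009, 0.01, 0.709, -0.705]
wrist_force: [-1.2, -0.0, 0.4]
width: -0.0
```

```bash
python3 - <<'E'
from h import *
np.set_printoptions(precision=4,suppress=True)
s=bot.sense(); print(s['tool_pos'],B(s['tool_pos']),s['q'],s['wrist_force'])
p=optics.grab_frame('wrist'); save(p,'w1')
p=optics.grab_frame('side'); c=cv2.resize(p['color'][100:300,240:440],None,fx=3,fy=3); cv2.imwrite('pics/s1.png',c[:,:,::-1])
E
```

```text
[0.5382 0.1721 0.1653] [ 14.3825  60.6783 165.3405] [-0.102   0.4885 -0.3758  1.7576  0.2109  0.9326 -2.1605] [-1.1541 -0.0022  0.4062]
```

View pics/w1.png

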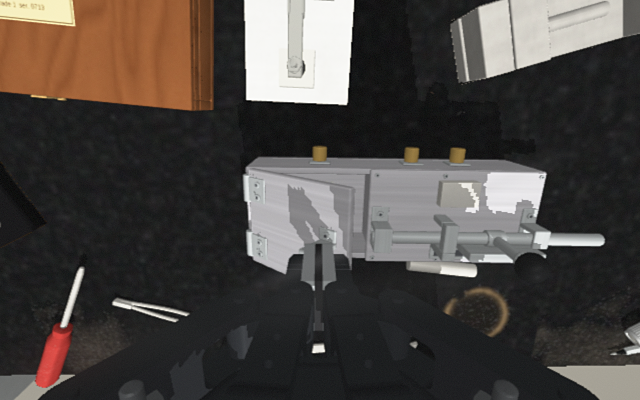

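View pics/s1.png

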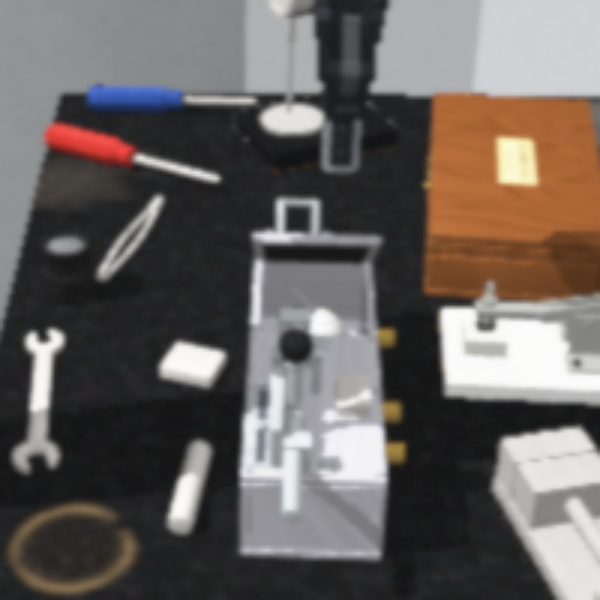

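Request:
{"api": "servo_tool", "payload": {"steps": "1 4 0 -15 0 0 0; 1 0 0 -15 0 0 0; 1 0 0 -10 0 0 0; 1 0 0 -8 0 0 0; 1 0 0 -8 0 0 0; 1 0 0 -8 0 0 0; 1 0 -1 -8 0 0 0; 1 0 -1 -8 0 0 0"}}

```text
time: 4.75
tool_pos: [0.5433, 0.1623, 0.0855]
ee_rot: [-0.012, 0.012, 0.707, -0.707]
wrist_force: [0.1, -0.4, 2.5]
width: -0.0002
```

Request:
{"api": "servo_tool", "payload": {"steps": "1 0 0 -6 0 0 0; 1 0 0 -6 0 0 0; 1 0 0 -5 0 0 0; 1 0 0 -3 0 0 0; 1 0 0 -2 0 0 0"}}

```text
time: 5.25
tool_pos: [0.543, 0.1624, 0.0636]
ee_rot: [0.012, -0.012, -0.707, 0.707]
wrist_force: [0.1, -0.6, 1.3]
width: 0.0005
```

Request:
{"api": "servo_tool", "payload": {"steps": "1 0 0 -1.5 0 0 0; 1 0 0 -1 0 0 0; 1 0 0 0 0 0 0"}}

```text
time: 5.55
tool_pos: [0.5431, 0.1626, 0.0614]
ee_rot: [-0.012, 0.012, 0.707, -0.707]
wrist_force: [-1.1, -1.1, 0.4]
width: -0.0001
```

Request:
{"api": "servo_tool", "payload": {"steps": "1 0 0 -0.7 0 0 0; 1 0 0 -0.7 0 0 0"}}

```text
time: 5.75
tool_pos: [0.5432, 0.1626, 0.0602]
ee_rot: [-0.012, 0.012, 0.707, -0.707]
wrist_force: [0.6, 0.4, 0.6]
width: -0.0002
```

Request:
{"api": "servo_tool", "payload": {"steps": "1 0 0 -0.7 0 0 0; 1 0 0 0 0 0 0"}}

```text
time: 5.95
tool_pos: [0.5433, 0.1627, 0.06]
ee_rot: [-0.012, 0.012, 0.707, -0.707]
wrist_force: [-2.7, -1.5, 6.5]
width: 0.0
```

```bash
python3 - <<'E'
from h import *
np.set_printoptions(precision=1,suppress=True)
p=optics.grab_frame('top'); c=cv2.resize(p['color'][140:260,210:400],None,fx=4,fy=4); cv2.imwrite('pics/t2.png',c[:,:,::-1])
b=B(cloud(p))
for y in range(22,117,10):
    m=(b[...,0]<38)&(b[...,0]>-38)&(b[...,1]>y)&(b[...,1]<y+6)&(b[...,2]<75)
    print(y,np.median(b[m][:,2]) if m.sum() else None,m.sum(),end=' ')
E
```

```text
22 None 0 32 None 0 42 None 0 52 None 0 62 None 0 72 None 0 82 None 0 92 60.34292613355474 17 102 61.38378207998263 47 112 60.56866312237874 92
```

View pics/t2.png

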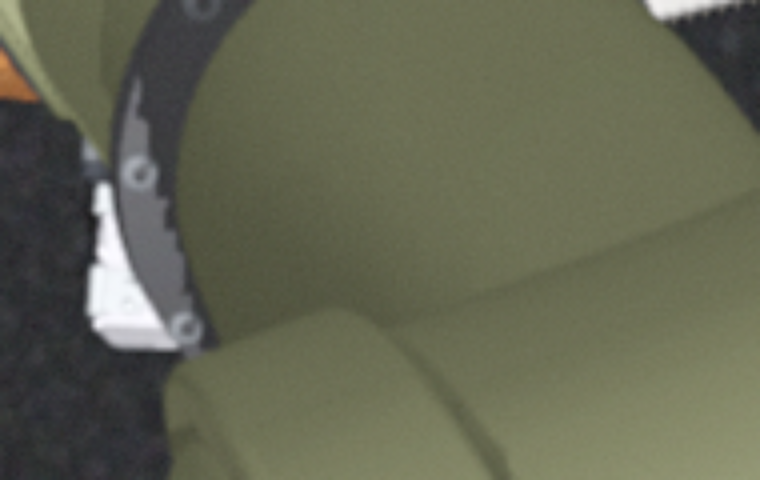

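Request:
{"api": "servo_tool", "payload": {"steps": "1 0 0 20 0 0 0; 1 0 0 35 0 0 0; 1 0 0 40 0 0 0; -1 0 0 25 0 0 0; -1 -9 -32 0 0 0 0; -1 -9 -32 0 0 0 0; -1 -9 -32 0 0 0 0; -1 -9 -30 0 0 0 0; -1 0 0 0 0 0 0; -1 0 0 0 0 0 0; -1 0 0 0 0 0 0"}}

```text
time: 7.1
tool_pos: [0.5075, 0.0376, 0.1795]
ee_rot: [-0.012, 0.012, 0.707, -0.707]
wrist_force: [0.1, 0.8, 0.9]
width: 0.0854
```

```bash
python3 - <<'E'
from h import *
np.set_printoptions(precision=1,suppress=True)
s=bot.sense(); print(s['tool_pos']*1000,B(s['tool_pos']),s['wrist_force'],s['width'])
for n in ['side','wrist']:
    p=optics.grab_frame(n); save(p,n+'3'); b=B(cloud(p))
    for q in ['knob','rail','stop_mid','bolt_tip','test_box']:
        print(n,q,[(a['uv'],a['confidence'],B(pt(p,a['uv']))) for a in finder.spot_point(p,q)[:2] if pt(p,a['uv']) is not None])
    print('expected knob',proj(p,W((-12,-80,120))),'deck corners',[proj(p,W(c)) for c in((-40,-120,60),(40,-120,60),(40,120,60),(-40,120,60))])
    for y in range(24,117,10):
        m=(b[...,0]<38)&(b[...,0]>8)&(b[...,1]>y)&(b[...,1]<y+6)&(b[...,2]<110)
        print(y,np.median(b[m][:,2]) if m.sum() else None,end=' ')
    print()
p=optics.grab_frame('side'); c=cv2.resize(p['color'][140:300,260:420],None,fx=3.7,fy=3.7); cv2.imwrite('pics/s3c.png',c[:,:,::-1])
E
```

```text
[507.5  37.6 179.5] [-11.6 -74.9 179.5] [0.1 0.8 0.9] 0.08542740922760876
side knob [([340.7, 212.8], 0.53, array([ -8.6, -83.7, 127.1]))]
side rail [([331.0, 223.6], 0.85, array([-24.2, -57.3,  85.3]))]
side stop_mid [([340.1, 217.4], 0.78, array([ -9.4, -89. , 121.6]))]
side bolt_tip [([336.0, 205.4], 0.91, array([-16.2,   7.3,  79.9]))]
side test_box [([342.9, 241.1], 0.89, array([ -2.8, -74.2,  61. ]))]
expected knob [338.5 215. ] deck corners [array([320.4, 258.2]), array([368.9, 259.7]), array([363.6, 183.6]), array([324.9, 182.5])]
24 59.54294731725251 34 59.39876481044093 44 59.62191661219829 54 59.48644872504505 64 59.45460864071628 74 59.50380512374798 84 59.88210513995873 94 60.05055885984023 104 61.549540088805976 114 61.97662856148162 
wrist knob [([323.7, 218.7], 0.61, array([ -8.5, -79.6, 128.7]))]
wrist rail [([299.2, 218.8], 0.55, array([-23.6, -61.2,  87.5]))]
wrist stop_mid [([261.4, 204.1], 0.63, array([-15.2, -30.2,  76. ]))]
wrist bolt_tip []
wrist test_box [([243.6, 164.4], 0.96, array([ 14.3, -14. ,  59.5])), ([171.0, 162.8], 0.72, array([15.5, 46.2, 59.4]))]
expected knob [324.1 219.1] deck corners [array([368.1, 225.8]), array([372.7, 133.1]), array([ 75.1, 132.7]), array([ 95. , 225.5])]
24 59.61824778765046 34 59.605385169901496 44 59.586093280988294 54 59.647528390056046 64 59.564021227546306 74 59.64587758174794 84 59.52232883480868 94 59.995363692463854 104 60.75087033403476 114 61.78315800395967
```

View pics/wrist3.png

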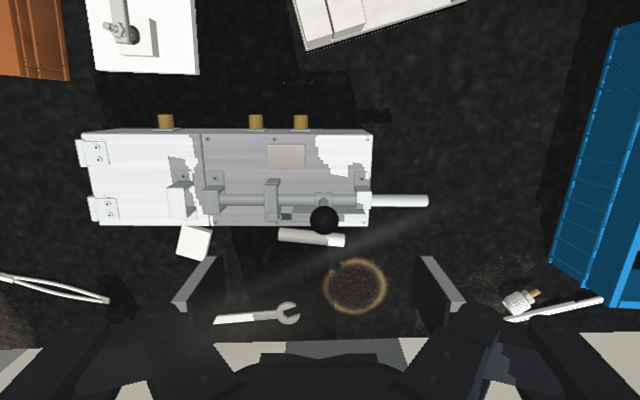

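View pics/s3c.png

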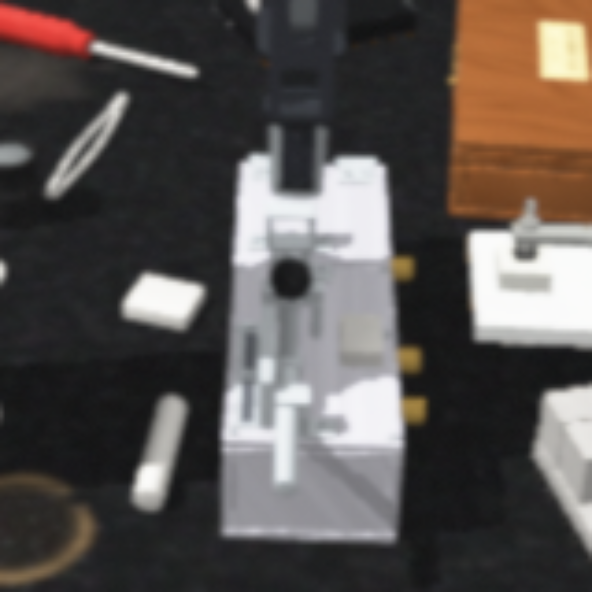

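```bash
python3 - <<'E'
from h import *
np.set_printoptions(precision=1,suppress=True,linewidth=150)
p=optics.grab_frame('wrist'); b=B(cloud(p))
print('cam',B(p['extrinsics'][:3,3]))
print('strap edges',[B(atz(p,u,.088)) for u in((266,190),(279,190),(272,178))])
for x0,x1 in((-24,-19),(-15,-9),(-5,5)):
    m=(b[...,2]>83)&(b[...,2]<92)&(b[...,0]>x0)&(b[...,0]<x1); y=np.sort(b[m][:,1]); print(x0,np.histogram(y,bins=np.arange(-120,-10,3)))
c=cv2.resize(p['color'][160:250,190:390],None,fx=4,fy=4,interpolation=cv2.INTER_CUBIC); cv2.imwrite('pics/w3c.png',c[:,:,::-1])
E
```

```text
cam [ 61.2 -76.5 321.6]
strap edges [array([ -0.2, -37.2,  88. ]), array([ -0.2, -47. ,  88. ]), array([  9.1, -42.1,  88. ])]
-24 (array([ 0,  0, 15, 24, 30, 28, 28, 25, 21, 14,  0,  0,  0,  0,  0,  0,  5, 26, 23, 23, 26, 14,  0,  0,  0, 23, 24, 25, 14,  0,  0,  0,  0,  0,  0,
        0]), array([-120, -117, -114, -111, -108, -105, -102,  -99,  -96,  -93,  -90,  -87,  -84,  -81,  -78,  -75,  -72,  -69,  -66,  -63,  -60,  -57,  -54,
        -51,  -48,  -45,  -42,  -39,  -36,  -33,  -30,  -27,  -24,  -21,  -18,  -15,  -12]))
-15 (array([ 0,  0,  0,  0,  0,  0,  0,  0,  0,  0,  0,  0, 12,  4,  7,  0,  0,  0,  0,  0,  0,  0,  0,  0,  0, 26, 27, 30, 14,  0,  0,  0,  0,  0,  0,
        0]), array([-120, -117, -114, -111, -108, -105, -102,  -99,  -96,  -93,  -90,  -87,  -84,  -81,  -78,  -75,  -72,  -69,  -66,  -63,  -60,  -57,  -54,
        -51,  -48,  -45,  -42,  -39,  -36,  -33,  -30,  -27,  -24,  -21,  -18,  -15,  -12]))
-5 (array([ 0,  0,  0,  0,  0,  0,  0,  0,  0,  0,  0,  0,  0,  0,  0,  0,  0,  0,  0,  0,  0,  0,  0,  0,  0, 46, 45, 47, 23,  0,  0,  0,  0,  0,  0,
        0]), array([-120, -117, -114, -111, -108, -105, -102,  -99,  -96,  -93,  -90,  -87,  -84,  -81,  -78,  -75,  -72,  -69,  -66,  -63,  -60,  -57,  -54,
        -51,  -48,  -45,  -42,  -39,  -36,  -33,  -30,  -27,  -24,  -21,  -18,  -15,  -12]))
```

View pics/w3c.png

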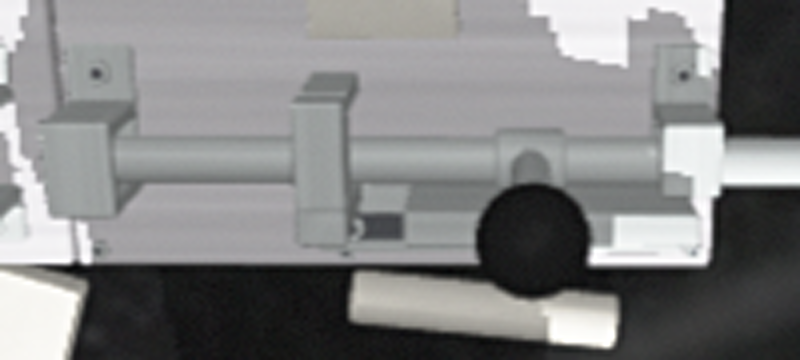

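Request:
{"api": "servo_tool", "payload": {"steps": "-1 0 -2 -20 0 0 0; -1 0 0 -25 0 0 0; -1 0 0 -20 0 0 0; -1 0 0 -11 0 0 0; -1 0 0 0 0 0 0; 1 0 0 0 0 0 0; 1 0 0 0 0 0 0; 1 0 0 0 0 0 0; 1 0 0 0 0 0 0; 1 0 0 0 0 0 0; 1 0 0 0 0 0 0"}}

```text
time: 8.9
tool_pos: [0.5074, 0.0339, 0.1041]
ee_rot: [0.012, -0.013, -0.707, 0.707]
wrist_force: [-1.0, -2.7, 5.8]
width: 0.0164
```

```bash
python3 - <<'E'
from h import *
np.set_printoptions(precision=1,suppress=True)
s=bot.sense(); print(s['tool_pos']*1000,B(s['tool_pos']),s['wrist_force'],s['width'],s['torque'])
p=optics.grab_frame('wrist'); save(p,'w4')
p=optics.grab_frame('side'); c=cv2.resize(p['color'][140:300,260:420],None,fx=3.7,fy=3.7); cv2.imwrite('pics/s4c.png',c[:,:,::-1])
E
```

```text
[507.4  33.9 104.1] [-11.5 -78.6 104.1] [-1.  -2.7  5.8] 0.016438307236142303 [-0.4  0.3 -0. ]
```

View pics/w4.png

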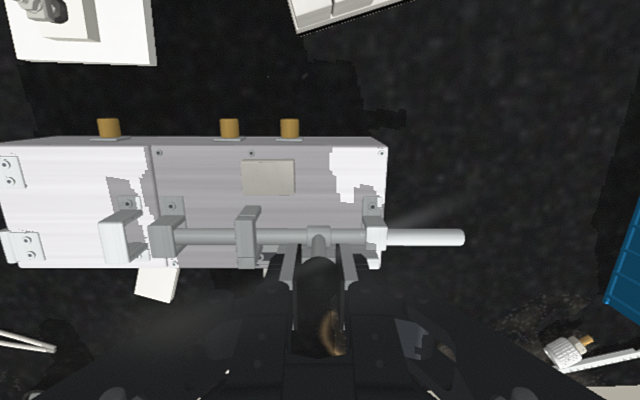

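View pics/s4c.png

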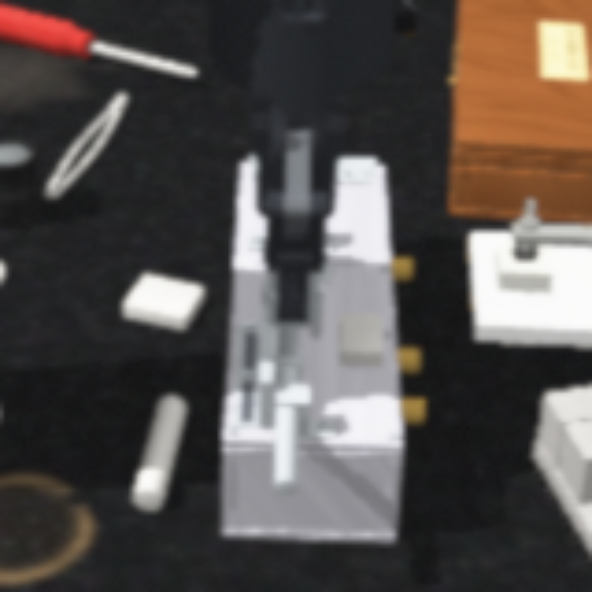

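Request:
{"api": "servo_tool", "payload": {"steps": "1 0 0 0 0 0 0; 1 0 0 0 0 0 0"}}

```text
time: 9.2
tool_pos: [0.5075, 0.0339, 0.1041]
ee_rot: [0.012, -0.013, -0.707, 0.707]
wrist_force: [-1.1, -3.0, 5.9]
width: 0.0169
```

Request:
{"api": "servo_tool", "payload": {"steps": "1 0 2 0 0 0 0; 1 0.1 3 0 0 0 0; 1 0.1 3 0 0 0 0; 1 0.1 3 0 0 0 0; 1 0.1 3 0 0 0 0; 1 0.1 3 0 0 0 0; 1 0.1 3 0 0 0 0; 1 0 0 0 0 0 0"}}

```text
time: 10.0
tool_pos: [0.5082, 0.0534, 0.1041]
ee_rot: [0.012, -0.013, -0.707, 0.707]
wrist_force: [-0.4, -3.1, 6.1]
width: 0.0164
```

```bash
python3 - <<'E'
from h import *
np.set_printoptions(precision=1,suppress=True)
s=bot.sense(); print(s['tool_pos']*1000,B(s['tool_pos']),s['wrist_force'],s['width'],s['torque'])
p=optics.grab_frame('wrist'); b=B(cloud(p))
c=cv2.resize(p['color'][170:370,180:480],None,fx=2.6,fy=2.6); cv2.imwrite('pics/w5.png',c[:,:,::-1])
# rod -y end
print([ (a['uv'],a['confidence'],B(pt(p,a['uv']))) for a in finder.spot_point(p,'knob')[:2]])
m=(np.abs(b[...,0]+12)<5)&(b[...,2]>68)&(b[...,2]<80)&(b[...,1]<-115); print('rod end y',np.percentile(b[m][:,1],[0,1,5]))
E
```

```text
[508.2  53.4 104.1] [-11.5 -59.  104.1] [-0.4 -3.1  6.1] 0.01639667006026453 [-0.7  0.1  0. ]
[([317.9, 272.2], 0.97, array([ -5.8, -59.5, 126.4])), ([305.3, 171.7], 0.59, array([ 25.7, -52.4,  68.8]))]
rod end y [-144.9 -144.2 -143. ]
```

View pics/w5.png

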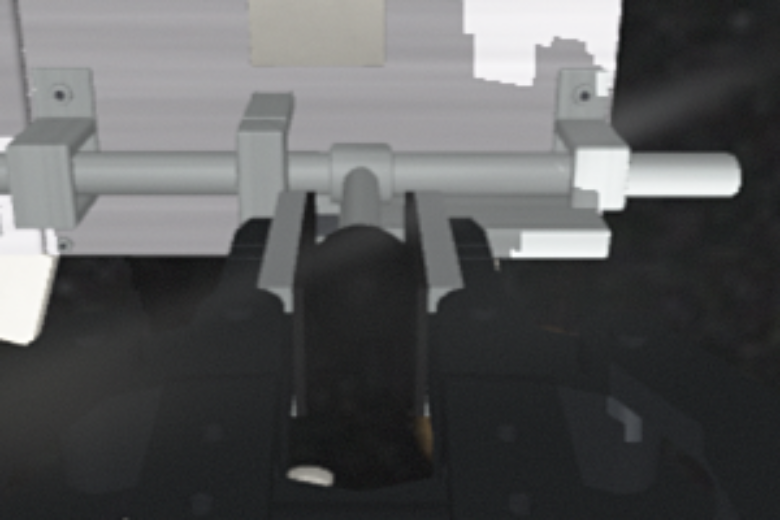

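Request:
{"api": "servo_tool", "payload": {"steps": "1 0.1 1.5 0 0 0 0; 1 0 1.5 0 0 0 0; 1 0.1 1.5 0 0 0 0; 1 0 1 0 0 0 0; 1 0 0 0 0 0 0"}}

```text
time: 10.6
tool_pos: [0.5083, 0.0586, 0.1041]
ee_rot: [0.012, -0.013, -0.706, 0.708]
wrist_force: [-0.8, -4.0, 6.2]
width: 0.0165
```

Request:
{"api": "servo_tool", "payload": {"steps": "1 0 0.8 0 0 0 0; 1 0 0.8 0 0 0 0; 1 0 0 0 0 0 0"}}

```text
time: 10.9
tool_pos: [0.5085, 0.06, 0.1041]
ee_rot: [0.012, -0.013, -0.706, 0.708]
wrist_force: [-0.6, -4.0, 5.7]
width: 0.0167
```

Request:
{"api": "servo_tool", "payload": {"steps": "1 0 0.6 0 0 0 0; 1 0 0.4 0 0 0 0"}}

```text
time: 11.1
tool_pos: [0.5085, 0.0609, 0.1041]
ee_rot: [0.012, -0.013, -0.706, 0.708]
wrist_force: [0.4, -5.0, 6.3]
width: 0.0167
```

Request:
{"api": "servo_tool", "payload": {"steps": "1 0 0.5 0 0 0 0; 1 0 0 0 0 0 0"}}

```text
time: 11.3
tool_pos: [0.5085, 0.0615, 0.1041]
ee_rot: [0.012, -0.013, -0.706, 0.708]
wrist_force: [0.4, -4.8, 5.6]
width: 0.016
```

Request:
{"api": "servo_tool", "payload": {"steps": "1 0 0.5 0 0 0 0; 1 0 0 0 0 0 0"}}

```text
time: 11.5
tool_pos: [0.5084, 0.0619, 0.1041]
ee_rot: [0.012, -0.013, -0.706, 0.708]
wrist_force: [-0.2, -4.6, 5.9]
width: 0.0165
```

Request:
{"api": "servo_tool", "payload": {"steps": "1 0 0.5 0 0 0 0; 1 0 0 0 0 0 0"}}

```text
time: 11.7
tool_pos: [0.5085, 0.0624, 0.1041]
ee_rot: [0.012, -0.013, -0.706, 0.708]
wrist_force: [-0.1, -5.0, 5.8]
width: 0.0165
```

Request:
{"api": "servo_tool", "payload": {"steps": "1 0 0.5 0 0 0 0; 1 0 0 0 0 0 0"}}

```text
time: 11.9
tool_pos: [0.5085, 0.0629, 0.1041]
ee_rot: [0.012, -0.013, -0.706, 0.708]
wrist_force: [0.5, -4.9, 6.0]
width: 0.0169
```

Request:
{"api": "servo_tool", "payload": {"steps": "1 0 0.5 0 0 0 0; 1 0 0 0 0 0 0"}}

```text
time: 12.1
tool_pos: [0.5085, 0.0634, 0.1041]
ee_rot: [0.012, -0.013, -0.706, 0.708]
wrist_force: [-1.1, -5.0, 5.9]
width: 0.0166
```

Request:
{"api": "servo_tool", "payload": {"steps": "1 0 0.5 0 0 0 0; 1 0 0 0 0 0 0"}}

```text
time: 12.3
tool_pos: [0.5085, 0.0639, 0.1041]
ee_rot: [0.012, -0.013, -0.706, 0.708]
wrist_force: [-0.8, -4.8, 6.4]
width: 0.0167
```

```bash
python3 - <<'E'
from h import *
np.set_printoptions(precision=1,suppress=True)
s=bot.sense(); print(s['tool_pos']*1000,B(s['tool_pos']),s['wrist_force'],s['width'],s['torque'])
p=optics.grab_frame('wrist'); b=B(cloud(p))
c=cv2.resize(p['color'][170:370,180:480],None,fx=2.6,fy=2.6); cv2.imwrite('pics/w6.png',c[:,:,::-1])
m=(np.abs(b[...,0]+12)<5)&(b[...,2]>68)&(b[...,2]<80)&(b[...,1]<-115); print('rod end y',np.percentile(b[m][:,1],[0,1,5]))
E
```

```text
[508.5  63.9 104.1] [-11.5 -48.5 104.1] [-0.8 -4.8  6.4] 0.016736582222420214 [-1. -0.  0.]
rod end y [-134.1 -133.9 -133.1]
```

View pics/w6.png

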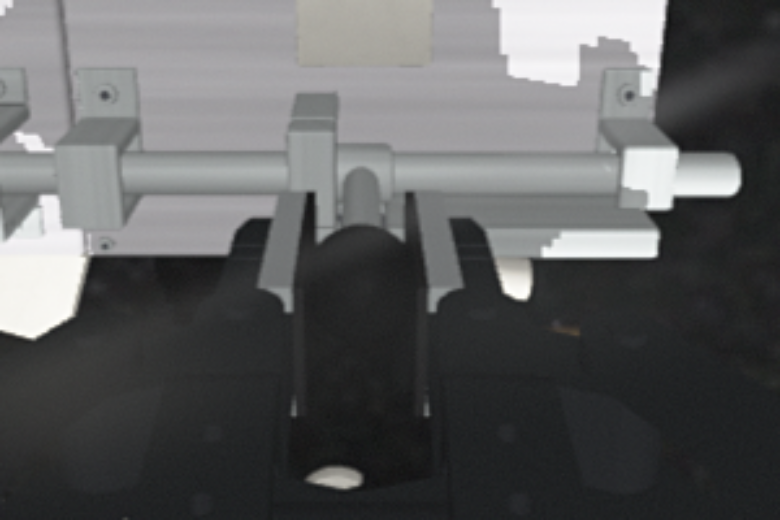

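Request:
{"api": "servo_tool", "payload": {"steps": "1 0 0.4 0 0 0 0; 1 0 0 0 0 0 0"}}

```text
time: 12.55
tool_pos: [0.5086, 0.0643, 0.1041]
ee_rot: [0.012, -0.013, -0.706, 0.708]
wrist_force: [0.5, -5.0, 6.4]
width: 0.0165
```

Request:
{"api": "servo_tool", "payload": {"steps": "1 0 0.4 0 0 0 0; 1 0 0 0 0 0 0"}}

```text
time: 12.75
tool_pos: [0.5086, 0.0647, 0.1041]
ee_rot: [0.012, -0.013, -0.706, 0.708]
wrist_force: [-0.7, -4.8, 5.9]
width: 0.0168
```

Request:
{"api": "servo_tool", "payload": {"steps": "1 0 0.4 0 0 0 0; 1 0 0 0 0 0 0"}}

```text
time: 12.95
tool_pos: [0.5086, 0.0651, 0.1041]
ee_rot: [0.012, -0.013, -0.706, 0.708]
wrist_force: [-0.1, -5.0, 7.4]
width: 0.0166
```

Request:
{"api": "servo_tool", "payload": {"steps": "1 0 0.4 0 0 0 0; 1 0 0 0 0 0 0"}}

```text
time: 13.15
tool_pos: [0.5086, 0.0653, 0.1041]
ee_rot: [0.012, -0.013, -0.706, 0.708]
wrist_force: [-0.4, -6.0, 7.1]
width: 0.0168
```

Request:
{"api": "servo_tool", "payload": {"steps": "1 0 0.3 0 0 0 0; 1 0 0 0 0 0 0"}}

```text
time: 13.35
tool_pos: [0.5086, 0.0654, 0.1041]
ee_rot: [0.012, -0.013, -0.706, 0.708]
wrist_force: [0.0, -5.6, 6.7]
width: 0.0167
```

Request:
{"api": "servo_tool", "payload": {"steps": "1 0 0.4 0 0 0 0; 1 0 0 0 0 0 0"}}

```text
time: 13.55
tool_pos: [0.5085, 0.0654, 0.1041]
ee_rot: [0.012, -0.013, -0.706, 0.708]
wrist_force: [-0.4, -6.8, 6.5]
width: 0.0165
```

```bash
python3 - <<'E'
from h import *
np.set_printoptions(precision=2,suppress=True)
s=bot.sense(); print(s['tool_pos']*1000,B(s['tool_pos']),s['wrist_force'],s['width'],s['torque'])
p=optics.grab_frame('wrist'); b=B(cloud(p))
c=cv2.resize(p['color'][210:290,270:370],None,fx=7,fy=7,interpolation=cv2.INTER_CUBIC); cv2.imwrite('pics/w7.png',c[:,:,::-1])
m=(np.abs(b[...,0]+12)<5)&(b[...,2]>68)&(b[...,2]<80)&(b[...,1]<-115); print('rod end y',np.percentile(b[m][:,1],[0,1,5]))
E
```

```text
[508.54  65.41 104.1 ] [-11.52 -47.02 104.1 ] [-0.38 -6.76  6.51] 0.016525287310184534 [-1.5  -0.03  0.07]
rod end y [-132.87 -132.46 -131.77]
```

View pics/w7.png

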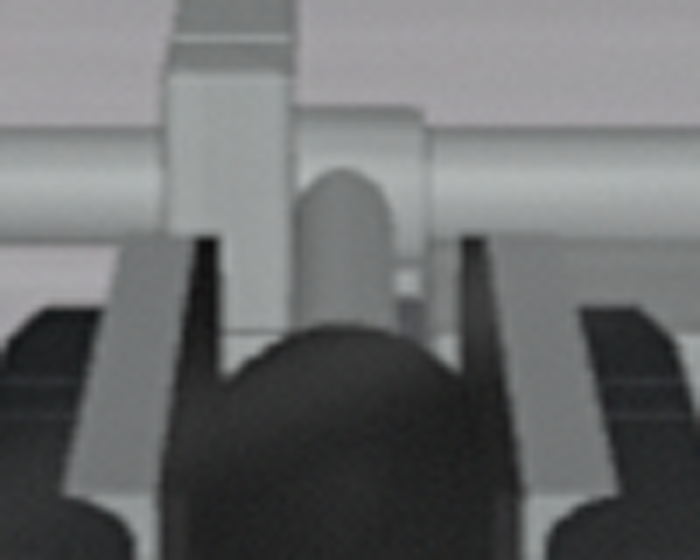

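Request:
{"api": "servo_tool", "payload": {"steps": "1 0 -1 0 0 0 0; 1 0 -0.8 0 0 0 0; 1 0 0 0 0 0 0"}}

```text
time: 13.9
tool_pos: [0.5085, 0.0645, 0.1041]
ee_rot: [0.012, -0.013, -0.706, 0.708]
wrist_force: [0.1, -3.5, 5.5]
width: 0.0161
```

Request:
{"api": "servo_tool", "payload": {"steps": "1 -4.2 0.1 -0.2 0 0 0; 1 -4.2 0.1 -0.5 0 0 0; 1 0 0 0 0 0 0"}}

```text
time: 14.2
tool_pos: [0.5015, 0.0648, 0.1036]
ee_rot: [0.011, -0.014, -0.707, 0.707]
wrist_force: [3.6, -4.4, 3.5]
width: 0.0168
```

```bash
python3 - <<'E'
from h import *
np.set_printoptions(precision=2,suppress=True)
s=bot.sense(); print(s['tool_pos']*1000,B(s['tool_pos']),s['wrist_force'],s['width'],s['torque'])
p=optics.grab_frame('wrist'); b=B(cloud(p))
c=cv2.resize(p['color'][190:300,260:380],None,fx=6,fy=5.4,interpolation=cv2.INTER_CUBIC); cv2.imwrite('pics/w8.png',c[:,:,::-1])
p=optics.grab_frame('side'); c=cv2.resize(p['color'][180:280,300:400],None,fx=6,fy=6,interpolation=cv2.INTER_CUBIC); cv2.imwrite('pics/s8.png',c[:,:,::-1])
E
```

```text
[501.48  64.84 103.63] [-18.56 -47.84 103.63] [ 3.6  -4.43  3.52] 0.016752570301391843 [-1.03 -1.07  0.01]
```

View pics/w8.png

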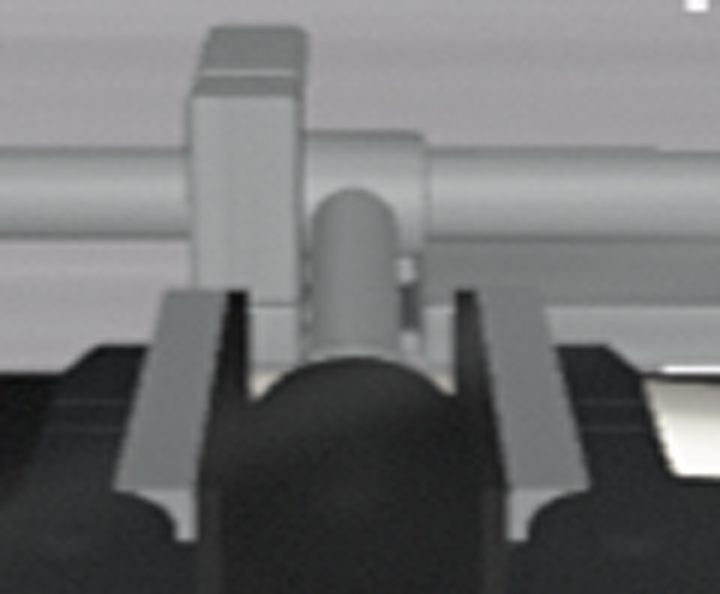

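View pics/s8.png

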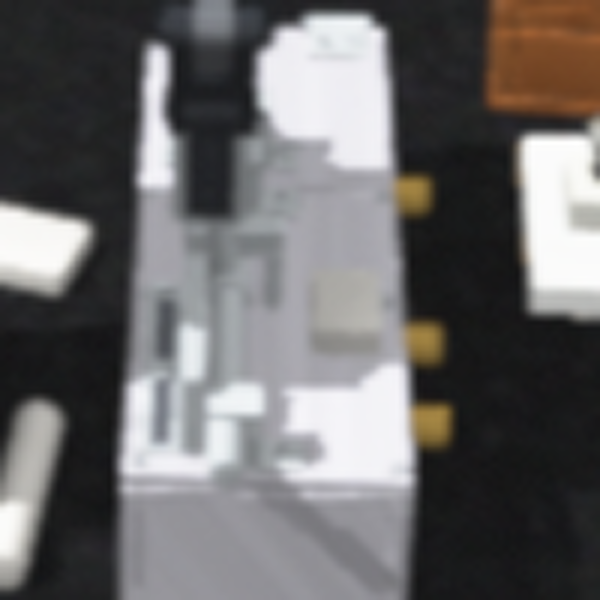

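Request:
{"api": "servo_tool", "payload": {"steps": "1 -4 0.1 -0.9 0 0 0; 1 0 0 0 0 0 0"}}

```text
time: 14.5
tool_pos: [0.4968, 0.065, 0.1026]
ee_rot: [0.012, -0.014, -0.707, 0.707]
wrist_force: [1.0, -4.4, 5.2]
width: 0.0161
```

Request:
{"api": "servo_tool", "payload": {"steps": "1 -4 0.15 -1.2 0 0 0; 1 -3.9 0.15 -1.6 0 0 0; 1 -3.7 0.1 -1.9 0 0 0; 1 0 0 0 0 0 0"}}

```text
time: 14.9
tool_pos: [0.4832, 0.0668, 0.0972]
ee_rot: [0.012, -0.012, -0.707, 0.707]
wrist_force: [-0.3, -0.4, 0.0]
width: -0.0003
```

```bash
python3 - <<'E'
from h import *
np.set_printoptions(precision=2,suppress=True)
s=bot.sense(); print(s['tool_pos']*1000,B(s['tool_pos']),s['wrist_force'],s['width'],s['torque'])
p=optics.grab_frame('wrist'); b=B(cloud(p)); save(p,'w9')
m=(np.abs(b[...,0]+12)<5)&(b[...,2]>68)&(b[...,2]<80)&(b[...,1]<-115); print('rod end y',np.percentile(b[m][:,1],[0,1,5]))
print([ (a['uv'],a['confidence'],B(pt(p,a['uv']))) for a in finder.spot_point(p,'knob')[:2]])
p=optics.grab_frame('side'); c=cv2.resize(p['color'][180:280,300:400],None,fx=6,fy=6,interpolation=cv2.INTER_CUBIC); cv2.imwrite('pics/s9.png',c[:,:,::-1])
E
```

```text
[483.18  66.75  97.17] [-36.92 -46.56  97.17] [-0.33 -0.39  0.04] -0.0002607869209558376 [0.05 0.06 0.  ]
rod end y [-143.59 -143.14 -141.79]
[([344.4, 236.9], 0.66, array([-11.54, -57.12, 127.69]))]
```

View pics/w9.png

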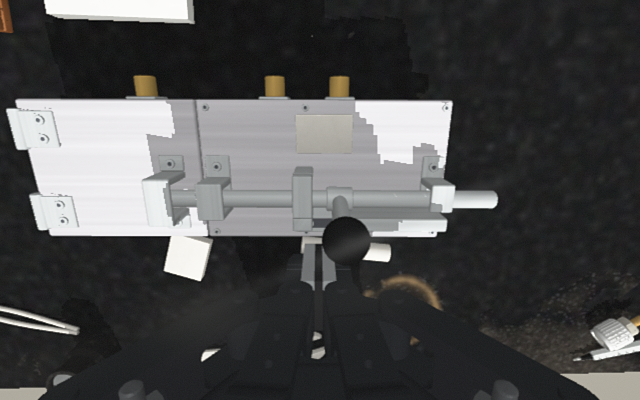

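View pics/s9.png

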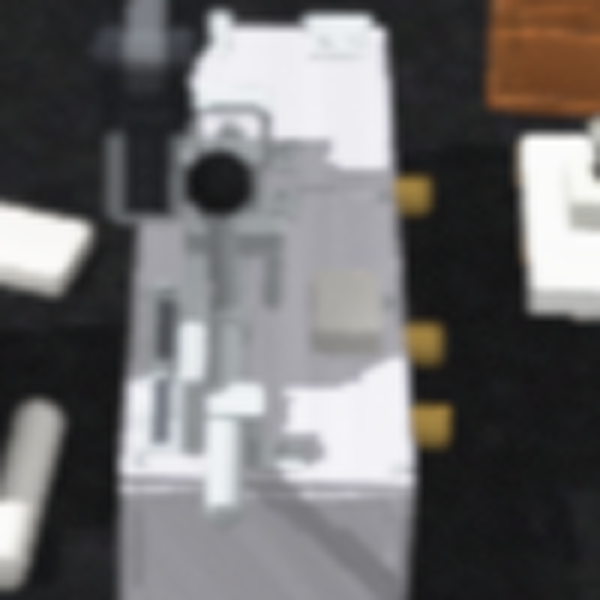

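Request:
{"api": "servo_tool", "payload": {"steps": "1 0 0 20 0 0 0; 1 0 0 30 0 0 0; 1 0 0 33 0 0 0; -1 8 -10 0 0 0 0; -1 8 -10 0 0 0 0; -1 8 -11 0 0 0 0; -1 0 0 0 0 0 0; -1 0 0 0 0 0 0; -1 0 0 0 0 0 0"}}

```text
time: 15.95
tool_pos: [0.5074, 0.0361, 0.1794]
ee_rot: [-0.013, 0.012, 0.707, -0.707]
wrist_force: [0.7, -0.5, -0.1]
width: 0.0845
```

```bash
python3 - <<'E'
from h import *
np.set_printoptions(precision=2,suppress=True)
s=bot.sense(); print(s['tool_pos']*1000,B(s['tool_pos']),s['wrist_force'],s['width'],s['torque'])
for n in('wrist','side'):
    p=optics.grab_frame(n); b=B(cloud(p))
    m=(np.abs(b[...,0]+12)<5)&(b[...,2]>68)&(b[...,2]<80)&(b[...,1]<-115); print('rod end y',np.percentile(b[m][:,1],[0,1,5]))
    kn=(p['color'].max(-1)<60)&(b[...,2]>108)&(b[...,2]<134)&(np.abs(b[...,1]+75)<30)&(np.abs(b[...,0]+15)<25)
    cam=B(p['extrinsics'][:3,3]); q=b[kn]; 
    # sphere fit r=10
    from scipy.optimize import least_squares
    f=least_squares(lambda c:np.linalg.norm(q-c,axis=1)-10,q.mean(0)-[0,0,5],loss='soft_l1'); print(n,len(q),'knob centre',f.x,f.cost)
    if n=='wrist': save(p,'w10')
E
```

```text
[507.39  36.13 179.39] [-11.65 -76.32 179.39] [ 0.67 -0.49 -0.06] 0.08446593756298412 [-0.01 -0.03  0.  ]
rod end y [-337.54 -336.85 -335.99]
wrist 625 knob centre [-16.69 -80.06 119.51] 57.43403141103994
rod end y [-389.9  -386.67 -379.02]
side 82 knob centre [-15.71 -79.46 119.35] 30.001957846743927
```

View pics/w10.png

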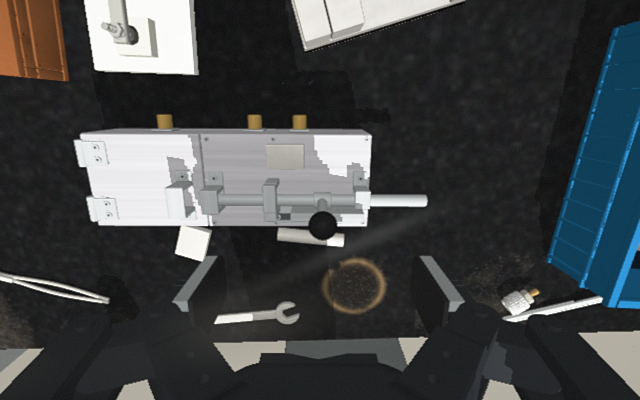

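Request:
{"api": "servo_tool", "payload": {"steps": "-1 -2.7 -1.5 -20 -0.2 -5.5 0; -1 0 0 -25 0 0 0; -1 0 0 -20 0 0 0; -1 0 0 -12 0 0 0; -1 0 0 -5.5 0 0 0; -1 0 0 0 0 0 0; 1 0 0 0 0 0 0; 1 0 0 0 0 0 0; 1 0 0 0 0 0 0; 1 0 0 0 0 0 0; 1 0 0 0 0 0 0; 1 0 0 0 0 0 0"}}

```text
time: 17.25
tool_pos: [0.5056, 0.0338, 0.0981]
ee_rot: [-0.022, -0.047, -0.705, 0.707]
wrist_force: [-0.7, -0.8, 5.6]
width: 0.0167
```

Request:
{"api": "servo_tool", "payload": {"steps": "1 0 0 0 0 0 0; 1 0 0 0 0 0 0"}}

```text
time: 17.45
tool_pos: [0.5056, 0.0338, 0.0981]
ee_rot: [-0.022, -0.047, -0.705, 0.707]
wrist_force: [-1.6, -1.7, 5.7]
width: 0.0167
```

```bash
python3 - <<'E'
from h import *
np.set_printoptions(precision=2,suppress=True)
s=bot.sense(); print(s['tool_pos']*1000,B(s['tool_pos']),s['wrist_force'],s['width'],s['torque'])
q=s['ee_rot'];print(R.from_quat([q[1],q[2],q[3],q[0]]).as_matrix())
p=optics.grab_frame('wrist'); b=B(cloud(p))
c=cv2.resize(p['color'][190:370,200:440],None,fx=3.2,fy=3.2,interpolation=cv2.INTER_CUBIC); cv2.imwrite('pics/w11.png',c[:,:,::-1])
E
```

```text
[505.62  33.78  98.08] [-13.34 -78.73  98.08] [-1.58 -1.71  5.65] 0.016691112971726325 [-0.36  0.2   0.03]
[[-0.99  0.1  -0.04]
 [ 0.03 -0.   -1.  ]
 [-0.1  -1.    0.  ]]
```

View pics/w11.png

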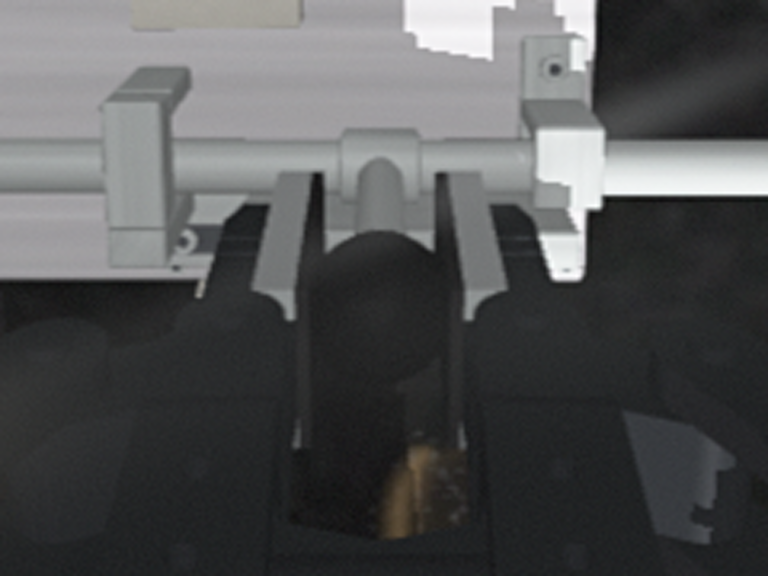

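Request:
{"api": "servo_tool", "payload": {"steps": "1 1 0 0 0.07 2 0; 1 0.9 0 0.1 0.07 2 0; 1 0 2 0 0 0 0; 1 0.1 3 0 0 0 0; 1 0.1 3 0 0 0 0; 1 0.1 3 0 0 0 0; 1 0.1 3 0 0 0 0; 1 0.1 3 0 0 0 0; 1 0.1 3 0 0 0 0; 1 0.1 3 0 0 0 0; 1 0.1 3 0 0 0 0; 1 0 0 0 0 0 0"}}

```text
time: 18.7
tool_pos: [0.5084, 0.0594, 0.0981]
ee_rot: [0.003, -0.022, -0.706, 0.708]
wrist_force: [0.1, -3.6, 6.3]
width: 0.0172
```

Request:
{"api": "servo_tool", "payload": {"steps": "1 0 2 0 0 0 0; 1 0 1.5 0 0 0 0; 1 0 0.7 0 0 0 0; 1 0 0.5 0 0 0 0; 1 0 0 0 0 0 0"}}

```text
time: 19.2
tool_pos: [0.5083, 0.0636, 0.0981]
ee_rot: [0.003, -0.022, -0.706, 0.708]
wrist_force: [0.5, -5.0, 5.2]
width: 0.0165
```

Request:
{"api": "servo_tool", "payload": {"steps": "1 0 0.5 0 0 0 0; 1 0 0.4 0 0 0 0; 1 0 0 0 0 0 0"}}

```text
time: 19.5
tool_pos: [0.5084, 0.0645, 0.0981]
ee_rot: [0.003, -0.022, -0.706, 0.708]
wrist_force: [-0.3, -4.3, 5.6]
width: 0.0169
```

Request:
{"api": "servo_tool", "payload": {"steps": "1 0 0.4 0 0 0 0; 1 0 0.4 0 0 0 0; 1 0 0 0 0 0 0"}}

```text
time: 19.8
tool_pos: [0.5084, 0.0652, 0.0981]
ee_rot: [0.003, -0.022, -0.706, 0.708]
wrist_force: [-0.0, -4.6, 4.5]
width: 0.0166
```

Request:
{"api": "servo_tool", "payload": {"steps": "1 0 0.5 0 0 0 0; 1 0 0 0 0 0 0"}}

```text
time: 20.0
tool_pos: [0.5083, 0.0654, 0.0981]
ee_rot: [0.003, -0.023, -0.706, 0.708]
wrist_force: [0.1, -6.6, 6.4]
width: 0.0168
```

Request:
{"api": "servo_tool", "payload": {"steps": "1 0 -1.3 0 0 0 0; 1 0 0 0 0 0 0; 1 -1.8 0.06 -0.1 -0.14 -4 0; 1 -1.8 0.06 -0.2 -0.14 -4 0; 1 0 0 0 0 0 0"}}

```text
time: 20.5
tool_pos: [0.5026, 0.0649, 0.0976]
ee_rot: [-0.047, -0.071, -0.703, 0.706]
wrist_force: [0.8, -5.3, 2.5]
width: 0.0167
```

```bash
cat > st.py <<'E'
from h import *
import sys
np.set_printoptions(precision=2,suppress=True)
s=bot.sense(); q=s['ee_rot'];M=R.from_quat([q[1],q[2],q[3],q[0]]).as_matrix()
t=B(s['tool_pos']); y=M[:,1]; print('tcp box',t,'F',s['wrist_force'],'w',s['width'],'T',s['torque'],'tilt',np.degrees(np.arctan2(y[0],-y[2])))
k=B(s['tool_pos']-y*0.0225); print('knob pos in grip',k,'theta from knob',np.degrees(np.arctan2(-12-k[0],k[2]-72)))
p=optics.grab_frame('wrist'); b=B(cloud(p))
c=cv2.resize(p['color'][190:370,200:440],None,fx=3.2,fy=3.2,interpolation=cv2.INTER_CUBIC); cv2.imwrite(f'pics/{sys.argv[1]}.png',c[:,:,::-1])
E
python3 st.py w12
```

```text
tcp box [-17.43 -47.78  97.61] F [ 0.82 -5.28  2.51] w 0.01667375736505273 T [-0.95  0.04 -0.26] tilt 9.56310028509275
knob pos in grip [-21.18 -47.74 119.8 ] theta from knob 10.867489807715698
```

View pics/w12.png

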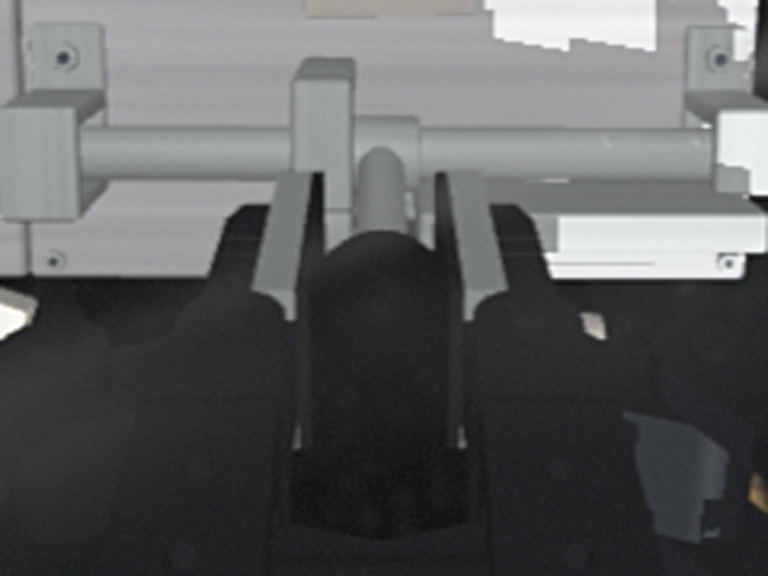

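Request:
{"api": "servo_tool", "payload": {"steps": "1 -1.8 0.06 -0.4 -0.14 -4 0; 1 -1.8 0.06 -0.5 -0.14 -4 0; 1 0 0 0 0 0 0"}}

```text
time: 20.85
tool_pos: [0.4995, 0.0655, 0.0966]
ee_rot: [-0.096, -0.12, -0.696, 0.701]
wrist_force: [-3.3, -5.0, 10.3]
width: 0.0167
```

```bash
python3 st.py w13
```

```text
tcp box [-20.55 -47.28  96.57] F [-3.28 -4.99 10.26] w 0.01666462561248558 T [-0.98  0.26 -0.29] tilt 17.52455410385589
knob pos in grip [-27.33 -47.24 118.02] theta from knob 18.420469077260133
```

View pics/w13.png

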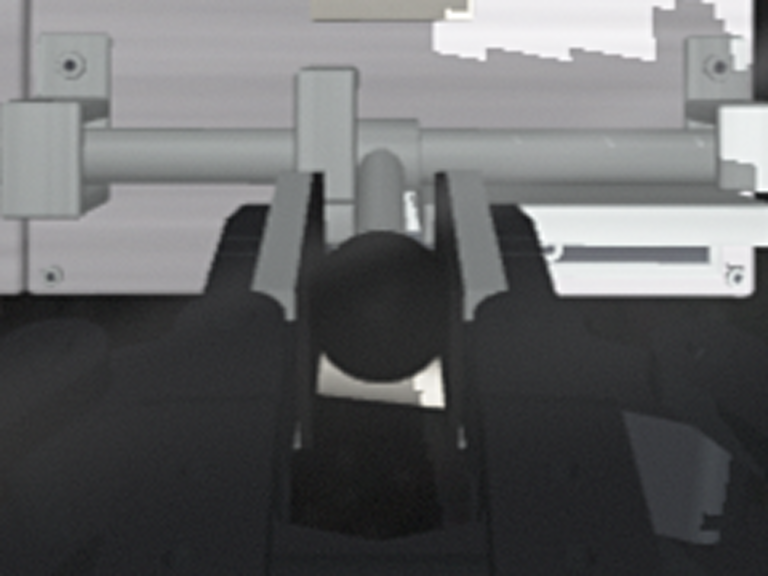

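Request:
{"api": "servo_tool", "payload": {"steps": "1 -1.8 -0.3 -0.3 -0.14 -4 0; 1 -1.8 -0.1 -0.5 -0.14 -4 0; 1 -1.7 0.06 -0.6 -0.14 -4 0; 1 0 0 0 0 0 0"}}

```text
time: 21.3
tool_pos: [0.5048, 0.0614, 0.1192]
ee_rot: [-0.133, -0.154, -0.682, 0.703]
wrist_force: [-4.2, -3.2, 5.8]
width: 0.0155
```

```bash
python3 st.py w14
```

```text
tcp box [-15.1  -51.16 119.2 ] F [-4.19 -3.18  5.77] w 0.015463420304970162 T [-0.59  1.11 -0.24] tilt 23.368457763540974
knob pos in grip [-24.05 -50.69 139.85] theta from knob 10.06722934462893
```

```bash
python3 - <<'E'
from h import *
np.set_printoptions(precision=3,suppress=True)
s=bot.sense(); print(s['q'],s['qd'],s['joint_efforts'])
p=optics.grab_frame('side'); c=cv2.resize(p['color'][120:280,260:420],None,fx=3.7,fy=3.7,interpolation=cv2.INTER_CUBIC); cv2.imwrite('pics/s14.png',c[:,:,::-1])
p=optics.grab_frame('top'); save(p,'t14')
E
```

```text
[-0.234  0.342 -0.043  2.323  1.045  0.179 -2.885] [ 0.008 -0.003 -0.007 -0.012 -0.03   0.004 -0.014] [ -2.049 -40.13   -0.99  -16.998   0.944  -1.991   0.192]
```

View pics/w14.png

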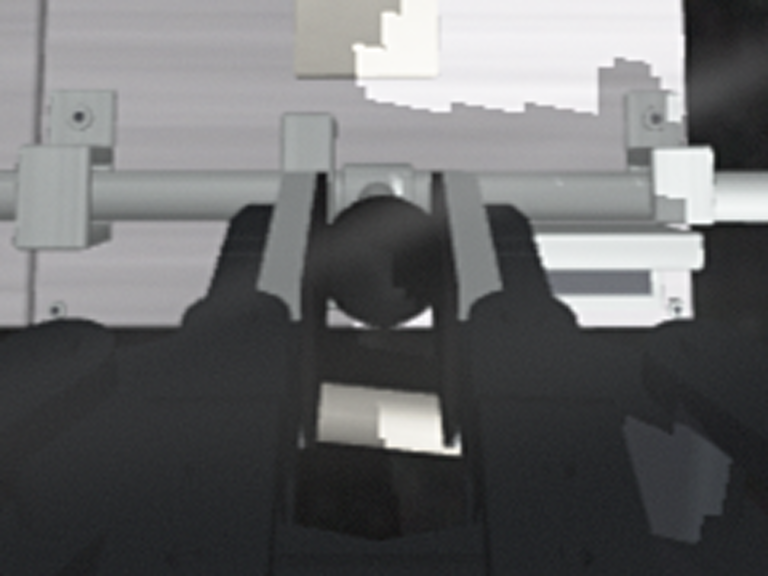

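View pics/s14.png

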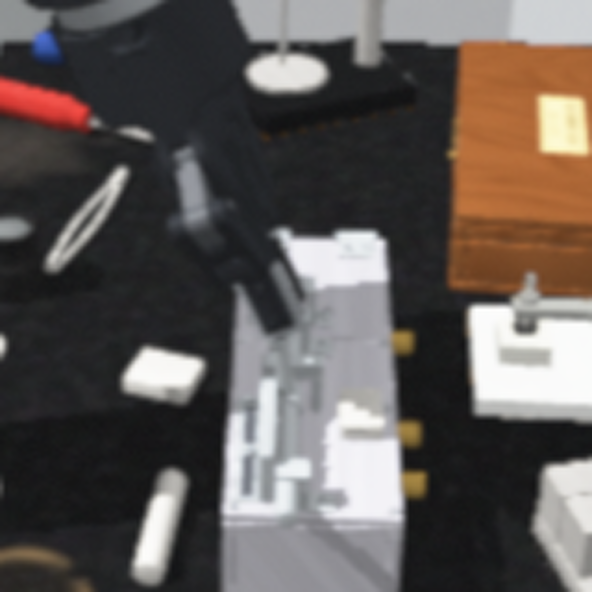

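View pics/t14.png

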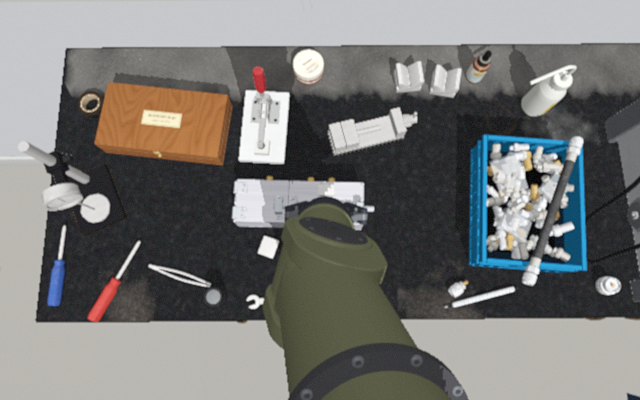

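Request:
{"api": "servo_tool", "payload": {"steps": "-1 0 0 0 0 0 0; -1 0 0 0 0 0 0; -1 0 0 0 0 0 0; -1 0 0 10 0 0 0; -1 0 0 25 0.17 5 0; -1 0 0 25 0.25 7 0; -1 0 0 0 0.25 7 0; -1 0 0 0 0.25 7 0; -1 0 0 0 0.25 7 0; -1 0 0 0 0 0 0"}}

```text
time: 22.45
tool_pos: [0.5164, 0.0547, 0.1615]
ee_rot: [0.044, 0.016, -0.693, 0.719]
wrist_force: [0.4, 0.2, -0.7]
width: 0.0854
```

```bash
python3 st.py w15; python3 - <<'E'
from h import *
np.set_printoptions(precision=3,suppress=True)
s=bot.sense(); print(s['q'],s['time']); q=s['ee_rot'];print(R.from_quat([q[1],q[2],q[3],q[0]]).as_matrix())
E
```

```text
tcp box [ -3.34 -57.45 161.51] F [ 0.39  0.21 -0.67] w 0.08539090792676164 T [ 0.05 -0.07 -0.01] tilt -4.878020813676986
knob pos in grip [ -1.46 -56.6  183.91] theta from knob -5.38185249730054
[ 0.221  0.504 -0.59   1.802  0.328  1.027 -2.119] 22.5
[[-0.996 -0.082 -0.038]
 [ 0.041 -0.035 -0.999]
 [ 0.081 -0.996  0.039]]
```

View pics/w15.png

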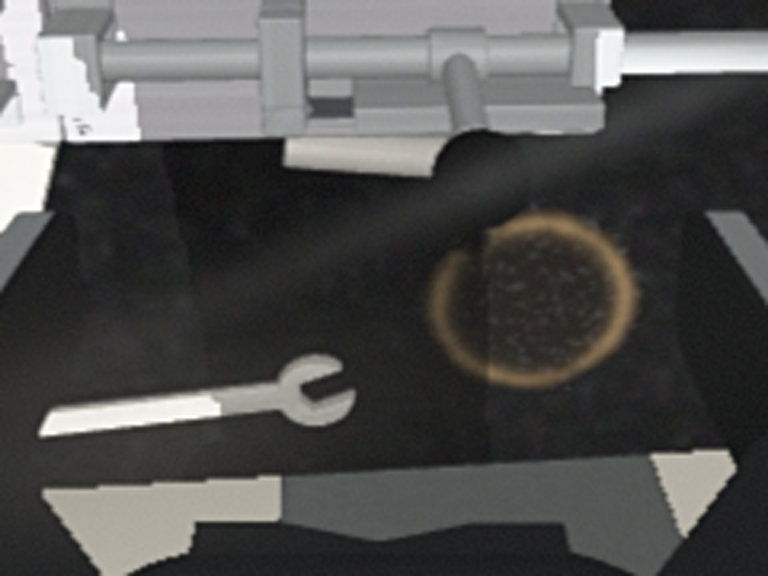

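```bash
cat > plan.py <<'E'
from h import *
np.set_printoptions(precision=2,suppress=True)
def target(theta,tilt,ybox,d=21.0,flip=False):
    th,ta=np.radians(theta),np.radians(tilt)
    k=np.array([-12-48*np.sin(th),ybox,72+48*np.cos(th)])
    ay=np.array([np.sin(ta),0,-np.cos(ta)]); c,s=np.cos(YAW),np.sin(YAW)
    Rz=np.array([[c,-s,0],[s,c,0],[0,0,1]])
    az=np.array([0,-1.,0]); ax=np.cross(ay,az)
    return W(k+d*ay), Rz@np.stack([ax,ay,az],1)
def delta(T,M):
    s=bot.sense(); q=s['ee_rot'];C=R.from_quat([q[1],q[2],q[3],q[0]]).as_matrix()
    return 1000*(T-s['tool_pos']), np.degrees(R.from_matrix(M@C.T).as_rotvec())
E
python3 - <<'E'
from plan import *
from scipy.optimize import least_squares
s=bot.sense(); print(s['tool_pos']*1000)
for n in('wrist','side'):
    p=optics.grab_frame(n); b=B(cloud(p))
    kn=(p['color'].max(-1)<60)&(b[...,2]>108)&(b[...,2]<134)&(np.abs(b[...,1]+75)<30)&(np.abs(b[...,0]+15)<25); q=b[kn]
    f=least_squares(lambda c:np.linalg.norm(q-c,axis=1)-10,q.mean(0)-[0,0,5],loss='soft_l1'); print(n,len(q),'knob centre',f.x,f.cost, np.degrees(np.arctan2(-12-f.x[0],f.x[2]-72)))
for th in (5,6,7): print(th,delta(*target(th,-20,-77.5)))
E
```

```text
[515.2   55.23 161.42]
wrist 766 knob centre [-19.65 -80.07 119.15] 69.56704741879653 9.213702861255568
side 75 knob centre [-18.51 -79.7  119.09] 33.799061919641886 7.868354956546227
5 (array([-17.62, -20.25, -61.86]), array([ 2.82, 15.34, -0.3 ]))
6 (array([-18.45, -20.22, -61.94]), array([ 2.82, 15.34, -0.3 ]))
7 (array([-19.29, -20.2 , -62.03]), array([ 2.82, 15.34, -0.3 ]))
```

```bash
python3 - <<'E'
from plan import *
print(delta(*target(8,-12,-77.5)))
E
```

```text
(array([-17.3 , -20.27, -62.95]), array([ 2.55,  7.35, -0.14]))
```

Request:
{"api": "servo_tool", "payload": {"steps": "-1 -9 -10 0 1.3 3.7 0; -1 -8.3 -10.3 0 1.25 3.65 -0.1; -1 0 0 -20 0 0 0; -1 0 0 -20 0 0 0; -1 0 0 -15 0 0 0; -1 0 0 -8 0 0 0; -1 0 0 0 0 0 0"}}

```text
time: 23.3
tool_pos: [0.4953, 0.035, 0.0991]
ee_rot: [-0.086, -0.063, 0.704, -0.702]
wrist_force: [-0.2, 1.2, -0.3]
width: 0.0852
```

```bash
python3 - <<'E'
from plan import *
print(delta(*target(8,-12,-77.5)),bot.sense()['wrist_force'])
E
```

```text
(array([ 0.65,  0.32, -0.12]), array([ 0.06, -0.09, -0.07])) [-0.22  1.22 -0.34]
```

Pose matches; grip.

Request:
{"api": "servo_tool", "payload": {"steps": "1 0 0 0 0 0 0; 1 0 0 0 0 0 0; 1 0 0 0 0 0 0; 1 0 0 0 0 0 0; 1 0 0 0 0 0 0; 1 0 0 0 0 0 0; 1 0 0 0 0 0 0"}}

```text
time: 24.0
tool_pos: [0.4965, 0.0344, 0.0999]
ee_rot: [-0.087, -0.062, 0.704, -0.702]
wrist_force: [0.5, -0.8, 5.2]
width: 0.0167
```

```bash
python3 st.py w16; python3 - <<'E'
from plan import *
for th in (5,2): print(delta(*target(th,th-20,-78.5)))
E
```

```text
tcp box [-22.47 -78.4   99.87] F [ 0.49 -0.81  5.24] w 0.01665475174036417 T [-0.36  0.13  0.07] tilt -12.047077979899255
knob pos in grip [-17.77 -78.38 121.87] theta from knob 6.600350171363356
(array([ 0.86, -0.13, -0.34]), array([0.16, 2.94, 0.02]))
(array([ 2.31, -0.19,  0.12]), array([0.27, 5.94, 0.02]))
```

View pics/w16.png

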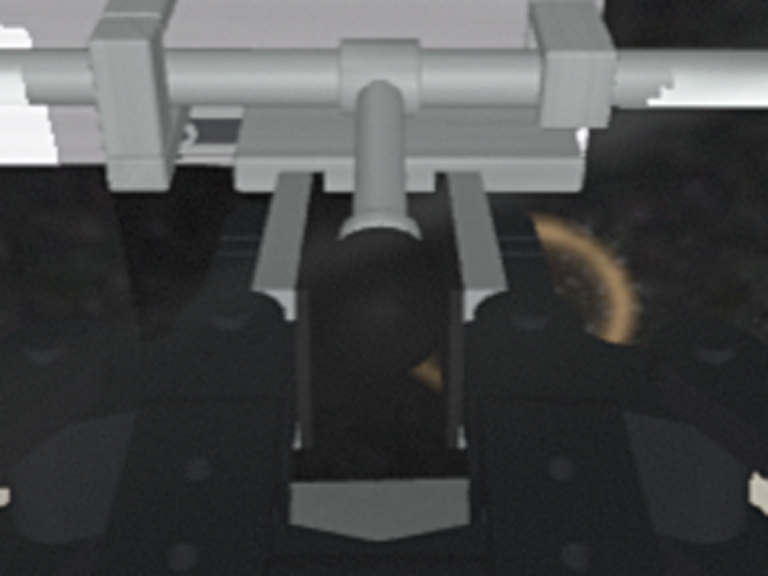

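Request:
{"api": "servo_tool", "payload": {"steps": "1 1.2 0 0.4 0.09 2.5 0; 1 1.2 0 0.4 0.09 2.5 0; 1 0 2 0 0 0 0; 1 0.1 3 0 0 0 0; 1 0.1 3 0 0 0 0; 1 0.1 3 0 0 0 0; 1 0.1 3 0 0 0 0; 1 0.1 3 0 0 0 0; 1 0.1 3 0 0 0 0; 1 0.1 3 0 0 0 0; 1 0.1 3 0 0 0 0; 1 0.1 3 0 0 0 0"}}

```text
time: 25.25
tool_pos: [0.4999, 0.062, 0.1006]
ee_rot: [-0.118, -0.092, 0.7, -0.698]
wrist_force: [-0.4, -6.3, 6.2]
width: 0.0166
```

```bash
python3 st.py w17
```

```text
tcp box [-20.09 -50.69 100.64] F [-0.43 -6.29  6.24] w 0.01658609900190785 T [-1.16  0.15  0.34] tilt -17.04789928336307
knob pos in grip [-13.49 -50.63 122.15] theta from knob 1.7042835716433808
```

Request:
{"api": "servo_tool", "payload": {"steps": "1 0.1 1.5 0 0 0 0; 1 0 1 0 0 0 0; 1 0 0.5 0 0 0 0; 1 0 0 0 0 0 0"}}

```text
time: 25.7
tool_pos: [0.5, 0.0653, 0.1007]
ee_rot: [-0.117, -0.092, 0.7, -0.698]
wrist_force: [0.1, -3.8, 7.1]
width: 0.0166
```

Request:
{"api": "servo_tool", "payload": {"steps": "1 0 0.4 0 0 0 0; 1 0 0.3 0 0 0 0; 1 0 0 0 0 0 0"}}

```text
time: 26.0
tool_pos: [0.4999, 0.0657, 0.1006]
ee_rot: [-0.118, -0.092, 0.7, -0.698]
wrist_force: [0.1, -5.6, 6.3]
width: 0.0167
```

Request:
{"api": "servo_tool", "payload": {"steps": "1 0 0.4 0 0 0 0; 1 0 0 0 0 0 0"}}

```text
time: 26.2
tool_pos: [0.4999, 0.0657, 0.1006]
ee_rot: [-0.118, -0.092, 0.7, -0.699]
wrist_force: [-0.5, -6.7, 6.5]
width: 0.0167
```

Request:
{"api": "servo_tool", "payload": {"steps": "1 0 -1.3 0 0 0 0; 1 0 0 0 0 0 0; 1 -2 0.07 -0.6 -0.14 -4 0; 1 -1.9 0.07 -0.7 -0.14 -4 0; 1 -1.9 0.07 -0.8 -0.14 -4 0; 1 0 0 0 0 0 0"}}

```text
time: 26.8
tool_pos: [0.4927, 0.0654, 0.0981]
ee_rot: [0.043, 0.019, -0.706, 0.707]
wrist_force: [1.5, -3.6, -3.2]
width: 0.0168
```

```bash
python3 st.py w18
```

```text
tcp box [-27.35 -47.63  98.15] F [ 1.47 -3.56 -3.16] w 0.01678776370829464 T [-0.85 -0.48  0.05] tilt -4.994707192449926
knob pos in grip [-25.39 -47.57 120.56] theta from knob 15.417751435025517
```

View pics/w18.png

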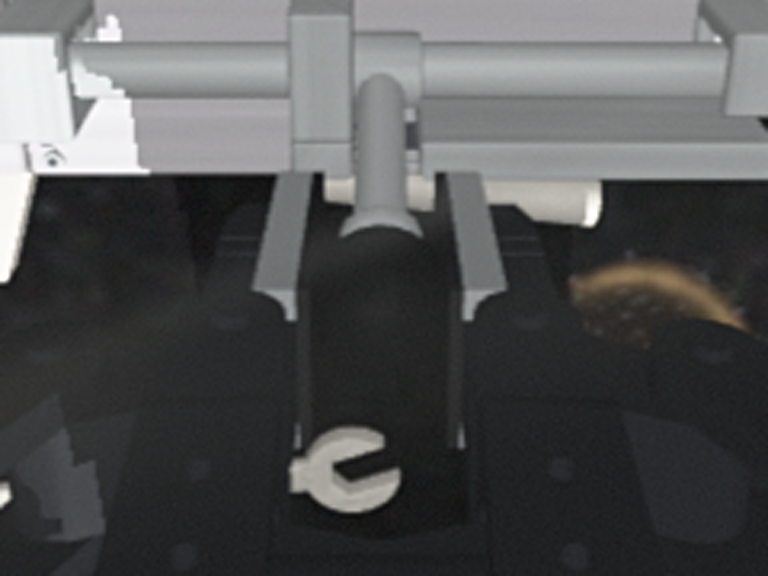

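Request:
{"api": "servo_tool", "payload": {"steps": "1 -1.8 0.07 -1.4 -0.14 -4 0; 1 -1.7 0.07 -1.6 -0.14 -4 0; 1 0 0 0 0 0 0"}}

```text
time: 27.15
tool_pos: [0.4892, 0.066, 0.0954]
ee_rot: [-0.005, -0.03, -0.705, 0.708]
wrist_force: [-3.5, -5.3, 9.3]
width: 0.0166
```

```bash
python3 st.py w19
```

```text
tcp box [-30.89 -47.14  95.45] F [-3.53 -5.28  9.33] w 0.016612920773093825 T [-0.98  0.63 -0.03] tilt 2.9013517198124905
knob pos in grip [-32.03 -47.07 117.92] theta from knob 23.565080731523974
```

View pics/w19.png

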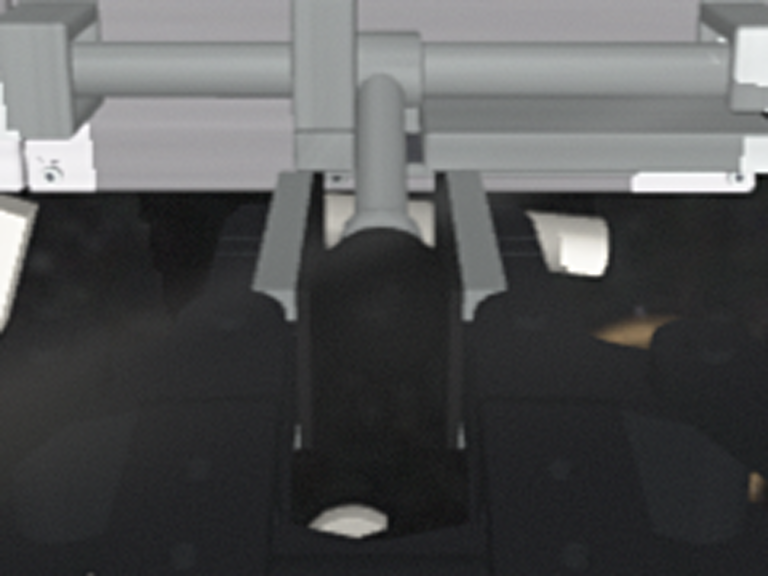

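Request:
{"api": "servo_tool", "payload": {"steps": "1 -2 -0.5 -0.4 -0.14 -4 0; 1 -1.6 0.06 -1.3 -0.14 -4 0; 1 0 0 0 0 0 0"}}

```text
time: 27.5
tool_pos: [0.4864, 0.0657, 0.093]
ee_rot: [-0.055, -0.08, -0.702, 0.706]
wrist_force: [1.2, -2.9, -0.4]
width: 0.0166
```

```bash
python3 st.py w20; python3 -c "
from h import *
print(bot.sense()['q'])"
```

```text
tcp box [-33.69 -47.47  93.05] F [ 1.15 -2.89 -0.44] w 0.016598257937479554 T [-0.74  0.06 -0.12] tilt 10.926863657212273
knob pos in grip [-37.96 -47.42 115.14] theta from knob 31.04195765096946
[ 0.08002685  0.42773085 -0.41523852  2.19490493  0.57619054  0.43194863
 -2.40475873]
```

View pics/w20.png

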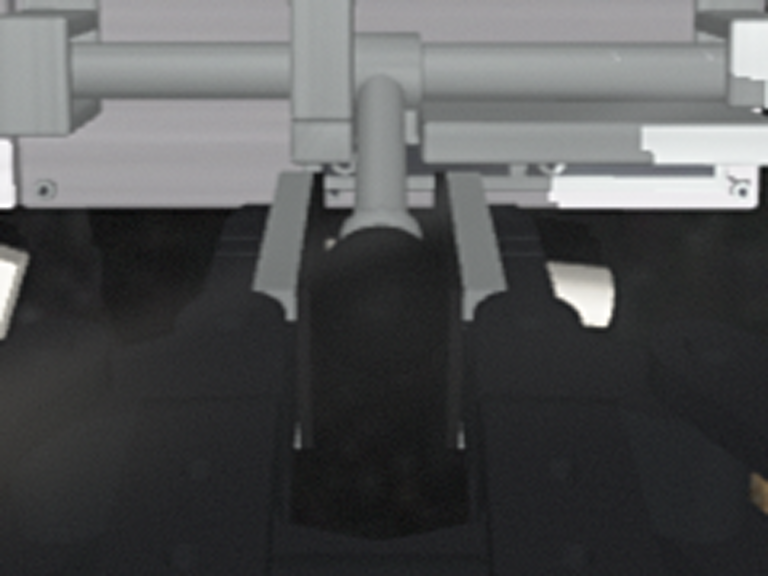

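Request:
{"api": "servo_tool", "payload": {"steps": "1 -2.8 0.1 -1.8 0 0 0; 1 -2.7 0.1 -2 0 0 0; 1 0 0 0 0 0 0"}}

```text
time: 27.85
tool_pos: [0.4824, 0.0663, 0.0899]
ee_rot: [-0.055, -0.08, -0.702, 0.705]
wrist_force: [-2.3, -5.1, 8.8]
width: 0.0168
```

```bash
python3 st.py w21
```

```text
tcp box [-37.67 -47.06  89.89] F [-2.26 -5.15  8.81] w 0.01679099257767078 T [-1.09  0.03 -0.22] tilt 10.924299734036346
knob pos in grip [-41.94 -47.02 111.98] theta from knob 36.82728051613539
```

Request:
{"api": "servo_tool", "payload": {"steps": "1 -2.2 -0.5 -0.8 0 0 0; 1 -2 0.07 -1.6 0 0 0; 1 0 0 0 0 0 0"}}

```text
time: 28.2
tool_pos: [0.4797, 0.0664, 0.0877]
ee_rot: [-0.055, -0.081, -0.703, 0.705]
wrist_force: [3.5, -4.5, 2.7]
width: 0.0163
```

```bash
python3 st.py w22
```

```text
tcp box [-40.4  -47.08  87.74] F [ 3.48 -4.47  2.71] w 0.016336520592655487 T [-0.69 -0.87 -0.2 ] tilt 11.05701286269087
knob pos in grip [-44.71 -47.08 109.82] theta from knob 40.85757165510112
```

View pics/w22.png

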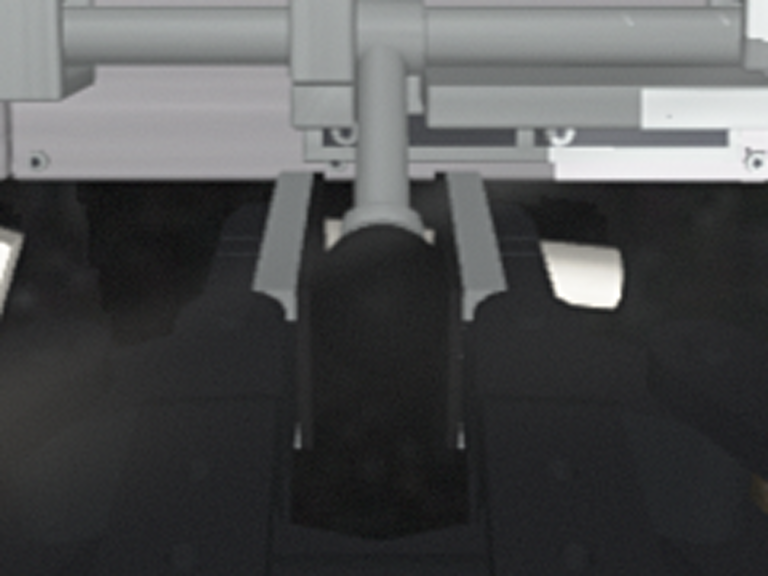

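Request:
{"api": "servo_tool", "payload": {"steps": "1 0 -1 0 0 0 0; 1 0 -0.7 0 0 0 0; -1 0 0 0 0 0 0; -1 0 0 0 0 0 0; -1 0 0 0 0 0 0; -1 0 0 0 0 0 0; -1 0 0 0 0 0 0"}}

```text
time: 28.95
tool_pos: [0.477, 0.0649, 0.087]
ee_rot: [-0.055, -0.079, -0.703, 0.705]
wrist_force: [0.4, -0.5, 0.4]
width: 0.0849
```

```bash
python3 st.py w23
```

```text
tcp box [-43.02 -48.67  87.05] F [ 0.43 -0.45  0.4 ] w 0.08488649947093457 T [ 0.    0.15 -0.  ] tilt 10.90691956022161
knob pos in grip [-47.28 -48.67 109.14] theta from knob 43.525683379033545
```

View pics/w23.png

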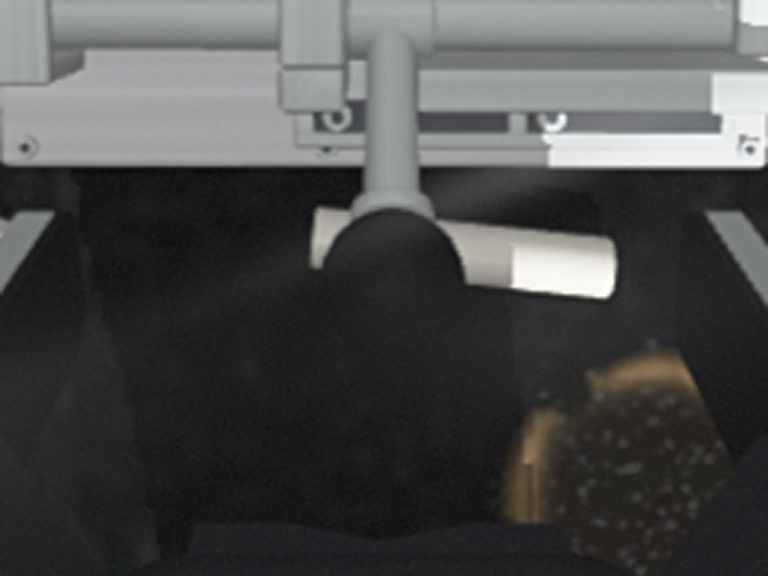

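Request:
{"api": "servo_tool", "payload": {"steps": "-1 0 0 25 0 0 0; -1 0 0 30 0.18 5.5 0; 1 -3 0 5 0.18 5.4 0; 1 -2 0 0 0 0 0; 1 0 0 0 0 0 0; 1 0 0 0 0 0 0; 1 0 0 0 0 0 0; 1 0 0 0 0 0 0; 1 0 0 0 0 0 0"}}

```text
time: 29.9
tool_pos: [0.4718, 0.0648, 0.147]
ee_rot: [0.012, -0.012, -0.707, 0.707]
wrist_force: [-0.1, 0.0, -0.8]
width: 0.0
```

```bash
python3 st.py w24; python3 - <<'E'
from h import *
from scipy.optimize import least_squares
p=optics.grab_frame('side'); b=B(cloud(p)); c=cv2.resize(p['color'][160:300,270:410],None,fx=4.2,fy=4.2,interpolation=cv2.INTER_CUBIC); cv2.imwrite('pics/s24.png',c[:,:,::-1])
for n in('side','wrist'):
    p=optics.grab_frame(n); b=B(cloud(p))
    kn=(p['color'].max(-1)<60)&(b[...,2]>65)&(b[...,2]<122)&(np.abs(b[...,1]+50)<14)&(np.abs(b[...,0]+45)<25); q=b[kn]
    if len(q)>20:
        f=least_squares(lambda c:np.linalg.norm(q-c,axis=1)-10,q.mean(0)-[0,0,5],loss='soft_l1'); print(n,len(q),f.x,f.cost,np.degrees(np.arctan2(-12-f.x[0],f.x[2]-72)))
E
```

```text
tcp box [-48.18 -48.93 147.05] F [-0.06  0.02 -0.76] w 1.6745217195243327e-05 T [-0.01 -0.02  0.  ] tilt 0.03558577694886291
knob pos in grip [-48.19 -48.91 169.55] theta from knob 20.355489612480234
side 85 [-44.33849694 -50.87502805 106.547043  ] 32.923478752793194 43.108792882785345
wrist 807 [-45.48793626 -51.26143675 106.67765693] 74.88764454344613 44.00009594914908
```

View pics/w24.png

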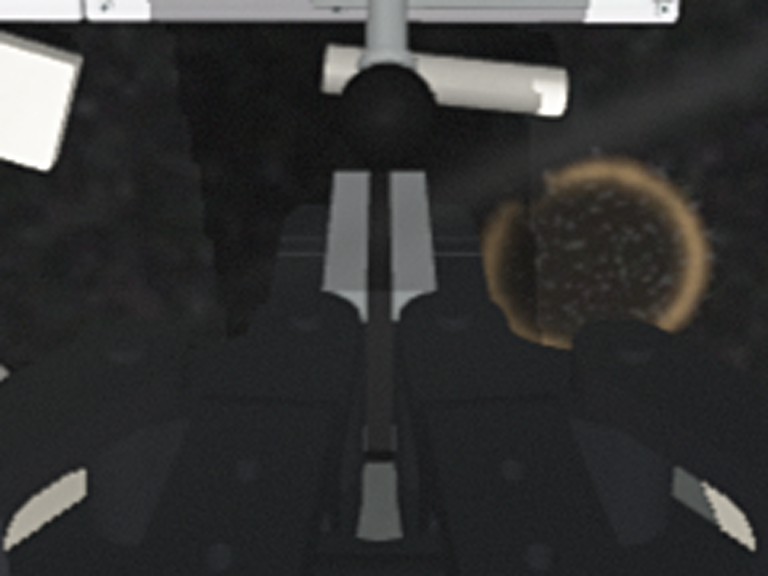

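View pics/s24.png

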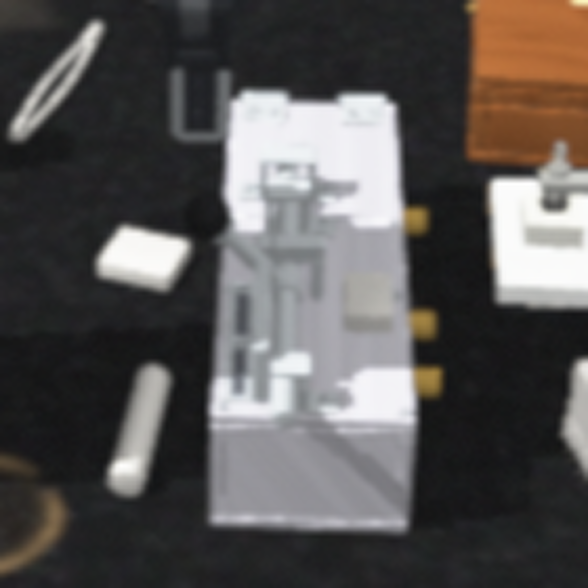

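Request:
{"api": "servo_tool", "payload": {"steps": "1 0 -2 -15 0 0 0; 1 0 0 -10 0 0 0; 1 0 0 -4 0 0 0; 1 0 0 -3 0 0 0; 1 -1 0 -3 0 0 0; 1 -1 0 -3 0 0 0"}}

```text
time: 30.7
tool_pos: [0.4699, 0.0628, 0.1092]
ee_rot: [0.012, -0.012, -0.707, 0.707]
wrist_force: [-1.2, 0.1, 1.5]
width: -0.0001
```

Request:
{"api": "servo_tool", "payload": {"steps": "1 -1 0 -3 0 0 0; 1 -1.2 0 -3 0 0 0; 1 -1 0 -3 0 0 0; 1 -1 0 -3 0 0 0; 1 0 0 0 0 0 0"}}

```text
time: 31.2
tool_pos: [0.4657, 0.0626, 0.0967]
ee_rot: [0.012, -0.012, -0.707, 0.707]
wrist_force: [-0.4, 0.3, 0.5]
width: 0.0003
```

```bash
python3 st.py w25
```

```text
tcp box [-54.2  -51.37  96.74] F [-0.36  0.26  0.46] w 0.0003157142131566762 T [ 0.01 -0.02  0.04] tilt -0.002254098434273457
knob pos in grip [-54.2  -51.35 119.24] theta from knob 41.7738412361763
```

View pics/w25.png

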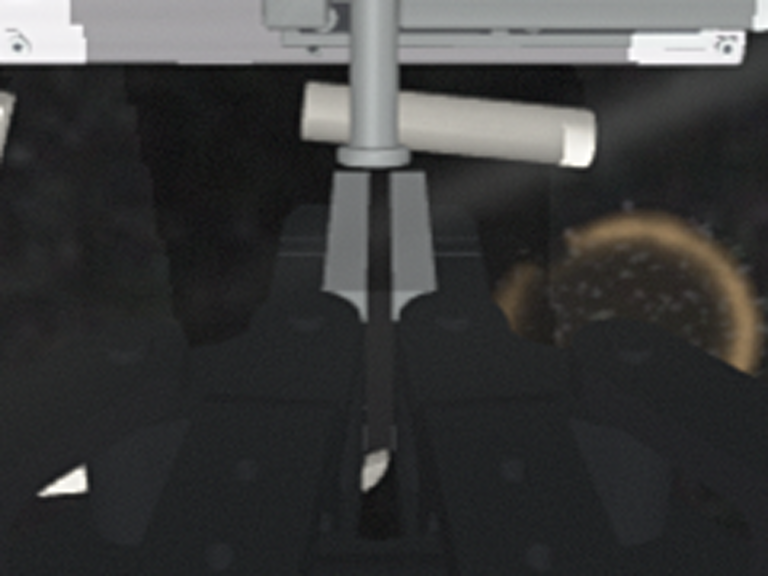

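Request:
{"api": "servo_tool", "payload": {"steps": "1 -1.5 0 -3 0 0 0; 1 -1.5 0 -3 0 0 0; 1 -1 0 -3 0 0 0; 1 -1 0 -1.5 0 0 0; 1 0 0 -1 0 0 0; 1 0 0 0 0 0 0"}}

```text
time: 31.85
tool_pos: [0.4609, 0.0626, 0.0855]
ee_rot: [0.012, -0.012, -0.707, 0.707]
wrist_force: [-0.7, 0.6, -0.2]
width: 0.0001
```

```bash
python3 st.py w26; python3 - <<'E'
from h import *
p=optics.grab_frame('side'); c=cv2.resize(p['color'][160:300,270:410],None,fx=4.2,fy=4.2,interpolation=cv2.INTER_CUBIC); cv2.imwrite('pics/s26.png',c[:,:,::-1])
E
```

```text
tcp box [-59.07 -51.45  85.52] F [-0.69  0.58 -0.16] w 0.00014711050065547237 T [0.   0.01 0.04] tilt 0.01569744909493718
knob pos in grip [-59.07 -51.44 108.02] theta from knob 52.574876019863396
```

View pics/w26.png

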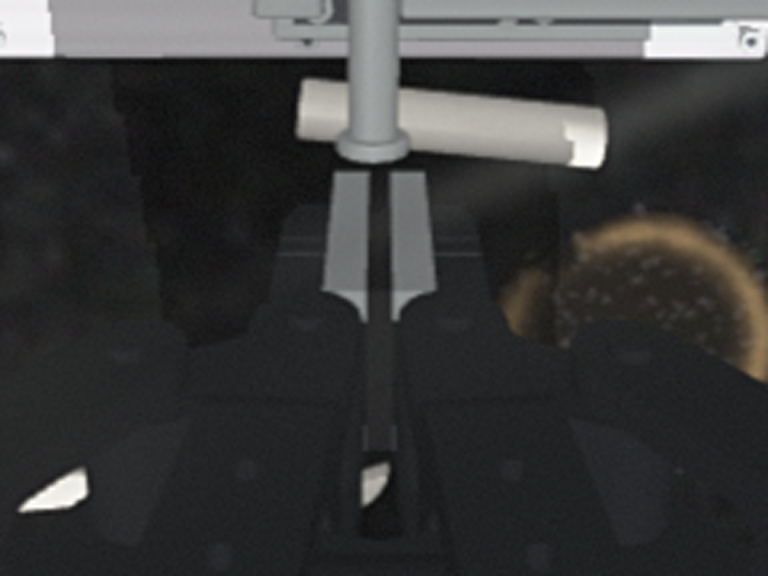

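View pics/s26.png

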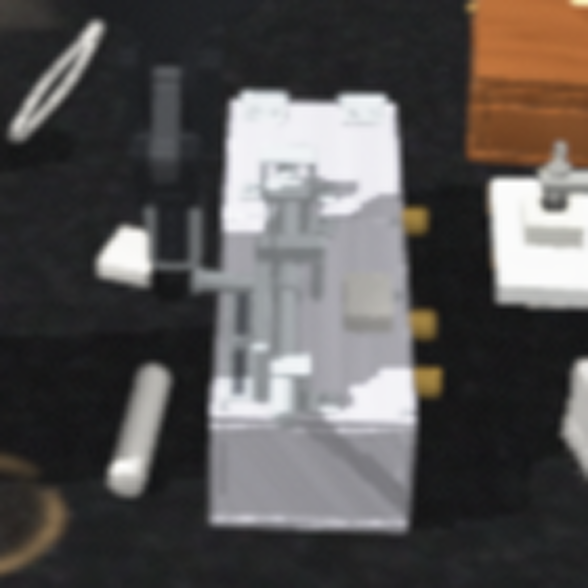

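Request:
{"api": "servo_tool", "payload": {"steps": "1 0 0 -1 0 0 0; 1 0 0 -0.5 0 0 0; 1 0 0 0 0 0 0"}}

```text
time: 32.25
tool_pos: [0.4611, 0.0627, 0.0842]
ee_rot: [0.012, -0.013, -0.707, 0.707]
wrist_force: [-1.2, -1.0, 1.7]
width: -0.0002
```

Contact at the full-down height (84.4 mm expected). Lift clear and retreat.

Request:
{"api": "servo_tool", "payload": {"steps": "1 0 0 15 0 0 0; 1 0 0 35 0 0 0; 1 0 0 50 0 0 0; 1 0 0 50 0 0 0; 1 0 -40 20 0 0 0; 1 0 -45 0 0 0 0; 1 0 -45 0 0 0 0; 1 0 -45 0 0 0 0; 1 0 -45 0 0 0 0; 1 0 -45 0 0 0 0; 1 0 -20 0 0 0 0; 1 0 0 0 0 0 0"}}

```text
time: 33.45
tool_pos: [0.46, -0.2263, 0.2534]
ee_rot: [0.015, -0.014, -0.707, 0.707]
wrist_force: [-0.0, 0.6, 0.2]
width: -0.0002
```

```bash
python3 - <<'E'
from h import *
from scipy.optimize import least_squares
np.set_printoptions(precision=2,suppress=True)
print(bot.sense()['tool_pos'],bot.sense()['wrist_force'])
for n,(v0,v1,u0,u1) in {'top':(160,260,220,400),'side':(160,300,270,410)}.items():
    p=optics.grab_frame(n); b=B(cloud(p)); c=cv2.resize(p['color'][v0:v1,u0:u1],None,fx=4.2,fy=4.2,interpolation=cv2.INTER_CUBIC); cv2.imwrite(f'pics/{n}27.png',c[:,:,::-1])
    kn=(p['color'].max(-1)<60)&(b[...,2]>66)&(b[...,2]<122)&(np.abs(b[...,1]+50)<14)&(np.abs(b[...,0]+58)<16); q=b[kn]
    if len(q)>15:
        f=least_squares(lambda c:np.linalg.norm(q-c,axis=1)-10,q.mean(0)-[0,0,5],loss='soft_l1'); print(n,len(q),f.x,f.cost,np.degrees(np.arctan2(-12-f.x[0],f.x[2]-72)))
    m=(np.abs(b[...,0]+12)<5)&(b[...,2]>68)&(b[...,2]<80)&(b[...,1]<-115)&(b[...,1]>-190); print('rod end y',np.percentile(b[m][:,1],[0,2]))
    print([ (y,round(float(np.median(b[(b[...,0]<38)&(b[...,0]>8)&(b[...,1]>y)&(b[...,1]<y+8)&(b[...,2]<110)][:,2])),1)) for y in(24,44,64,84)])
    for t in('block','plate_block','pin'):
        r=finder.spot_point(p,t)[:1]; print(t,[(np.round(a['uv'],1),pt(p,a['uv'])) for a in r])
E
```

```text
[ 0.46 -0.23  0.25] [-0.04  0.6   0.24]
top 92 [-59.78 -51.55  74.19] 37.17094577610152 87.38123416651372
rod end y [-135.24 -135.08]
[(24, 59.9), (44, 59.7), (64, 59.8), (84, 59.6)]
block [(array([324.6, 189. ]), array([0.54, 0.06, 0.07]))]
plate_block [(array([267.6, 249.2]), array([0.44, 0.17, 0.01]))]
pin [(array([335.7, 242.9]), array([0.45, 0.04, 0.01]))]
rod end y [-136.97 -136.81]
[(24, 59.5), (44, 59.5), (64, 59.5), (84, 59.6)]
block [(array([356.6, 234.3]), array([0.54, 0.05, 0.07]))]
plate_block [(array([339. , 197.1]), array([0.51, 0.15, 0.08]))]
pin [(array([301. , 264.1]), array([0.44, 0.03, 0.01]))]
```

View pics/top27.png

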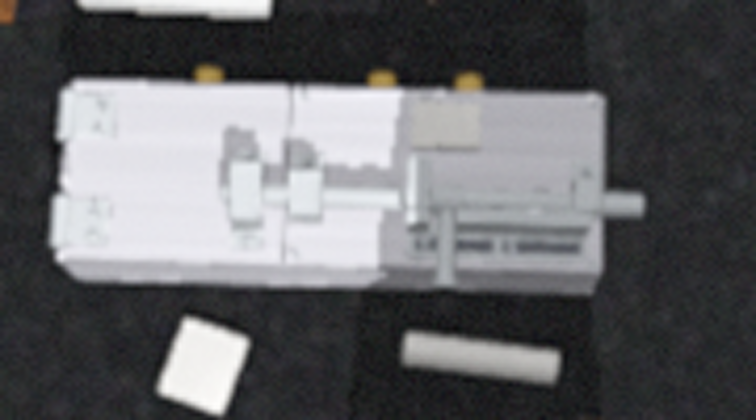

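View pics/side27.png

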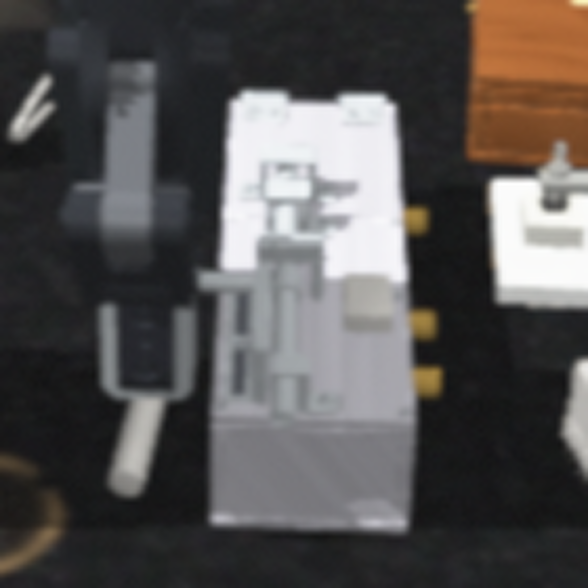

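```bash
python3 -c "
from rig import bot
print(bot.sense()['time']); print(bot.sign_off())"
```

```text
33.85
the job is handed in; nothing more can be done
None
```

The hatch is shut, the bolt is through the staple, and its handle is down in the notch. It held by itself with the arm clear. I handed the job in at 33.9 s.

**What I did:** I pressed the hatch shut with the closed fingers (about 6.5 N at the end). I then gripped the knob and pushed the bolt until it met the stop, with about 2 N on the stop by the wrist readings. I backed off about 0.7 mm, turned the handle into the notch in the grip to about 43°, let go, and pressed the knob down from above.

**Last checks:**
- **Hatch:** level, at 59.5–60 mm.
- **Handle:** about 87.4°, which is fully down.
- **Bolt:** travel about 29 mm. It rests about 3 mm short of the stop, against the notch's near side, as the spring pulls it back.
- **Loose things:** the block and pin show where they were. In the last side picture the finder put the plate block on the box instead, but the top picture shows it in its place.

**What went wrong on the way:** It took three tries.
- **First try:** the knob slipped out of the grip while turning. The bolt sprang back with the handle leaning on the rail. I had no reading at the moment of the slip, so a brief force peak there can't be ruled out.
- **Second try:** the wrist reached its joint limits while tilting. The tool rose about 22 mm with the knob still held, so I let the bolt go back and started again. The joints stayed just inside their limits.

In the readings I have, the wrist force never passed about 12 N.

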